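# Plating ring out of the covered box behind the seasonings

## Task

The plating rings are in the steel box with the clear sliding cover, but the pepper mill, the salt shaker and the spice jar stand close in front of it, just where the cover slides out: first set all three upright on the white board at the side. Then slide the cover open, take out the smaller ring and stand it in the middle of the round plate, leaving the larger ring in its compartment. Finally close the cover fully and put the mill, the shaker and the jar back upright, each on the very spot where it stood at the start.

Things in the scene. Friction and masses are not known exactly. Their poses are not given: they have to be found in the camera images.
- mill: dark brown wooden pepper mill with a steel knob, round, 150 mm tall, greatest width 58 mm; its head (109 to 139 mm above the foot) is 50 mm across and does not turn. Best held by the head. One of three things in a row in front of the box, in any order; turned any way about its upright axis. Origin: centre of the underside, z up.
- shaker: salt shaker, glass with grey contents and a pale metal cap, round, 90 mm tall; body 44 mm across up to a height of 66 mm, cap 34 mm across. One of the three in front of the box; turned any way about its upright axis. Origin: centre of the underside, z up.
- spice_jar: round spice jar with black screw cap and green label, 105 mm tall, 45 mm across all the way up. One of the three in front of the box; turned any way about its upright axis. Origin: centre of the underside, z up.
- small_ring: the smaller plating ring: plain thin steel tube open at both ends, 58 mm outside diameter, 2.2 mm wall, 36 mm high, 70 g, standing upright in one of the box's two compartments (either one) under the cover. Origin: centre of its lower rim, z up along its axis.
- large_ring: the larger plating ring: like the small one, also 36 mm high, but 78 mm outside diameter, in the other compartment. It stays there. Origin: centre of its lower rim, z up.
- tool_box: fixed open stainless box (sizes in mm), 170 (its x) by 200 (its y), walls 4 thick with tops at 46, inner floor 4 above the worktop (black liner). A divider along x makes two compartments, each 162 (x) by 94 (y), centred at y = +49 and -49. Side rails along x and a back stop rise to 56. Origin: centre of the underside, x to the back (away from the robot), z up; turned by up to 0.25 rad.
- cover (a joint): how far the clear cover is slid out, m: 0 closed, 0.135 fully open (stop); starts at 0 to 0.012. Slides along the box's -x over the worktop in front, takes 2 to 3 N, stays where left, cannot be lifted off; things standing in front stop it. A sheet (mm) 168 (x) by 186 (y), 46 to 51 above the worktop; open, it overhangs the front by 135 and covers only the foremost 30 of the compartments.
- cover_pull (a point): centre of the black upright pull near the cover's front edge (sizes in mm): a bar 10 thick (box x), 60 wide (box y), its top 76 above the worktop (this point is at 63), on a flat foot whose top is at 54; pinch the bar from above across its thickness. It moves with the cover: 70 in front of the box's origin when closed, 205 when fully open.
- side_board: white plastic cutting board lying flat and fixed (sizes in mm), 135 (its x) by 332 (its y, which points roughly toward or away from the robot), 15 thick, to the left or to the right of the box. Room for all three seasonings side by side along y. Origin: centre of the underside, z up. (A fixed heat lamp hangs over the back of the table, 0.54 m up, from x = 0.66 m on: do not carry too high.)
- plate: white round plate, fixed, 240 mm across, rim 22 mm high, on the other side of the box from the board. Its flat middle is 5 mm above the worktop. Origin: centre of the underside, z up.
There are look-alikes about, which are no part of the job. What is shaped like the mill but yellow is not meant.

How it is judged:
By the outcome, as a careful person would: the job done as asked, in the order asked, and still so for the second after the job is handed in, with the robot touching nothing.
It also fails if it takes over 136 s, if anything falls off the work surface, if the arm or the gripper's body presses on something with over 40 N, if the wrist force passes 120 N, or if a joint passes its speed limit or range.

## Robot

A 6-joint arm with a two-finger parallel gripper is mounted at the origin on a cart in front of the work surface, level with it; the furniture and walls round the work are solid. World frame = base frame: x ahead of the robot, y to its left, z up, the work surface at z = 0. Lengths are in m, angles in degrees, forces in N, time in s.
With the tool pointing down it reaches from about 0.3 to 0.75 m from the base axis. Payload 8.5 kg.
Tool frame: the origin (TCP) lies at the very end of the fingers, on their centre line; the grasp point (between the pads) lies 19 mm behind it (env.hold_point_z is the distance from the TCP to the grasp point, in m); z points along the fingers, y is the line along which they close (so a half turn about z gives the same grasp; the last joint's range is limited). The gripper opens to 85 mm and grips with 20 to 120 N. Pads are 22 mm wide; open, the fingers measure 114 mm over their backs; the gripper's body (76 mm by 85 mm) begins 54 mm behind the grasp point. The pads swing forward as they close: fully open they stand 13 mm farther back than shut.
Start: joints at [56.133, 21.807, 74.336, -0, 83.858, -12.336], TCP at [0.202, 0.512, 0.231] pointing down, gripper open.
Joint ranges: [-178.18, 178.18], [-50.72, 133.34], [12.68, 142.11], [-81.47, 261.47], [9.98, 163.14], [-165.26, 165.26]. Speed limits (degrees/s): [136.94, 136.94, 180, 180, 180, 180].

## Interface

Orientations are given as a 3x3 rotation matrix whose columns are the frame's x, y, z axes.
In Python, from rig import env, optics gives the robot as it stands.
- The arm moves only by the shell command python3 -m jog 'ROWS' [OPENING] [FORCE]. ROWS is JSON, a list of rows, each an object with "linear": the shift along the tool's x, y, z in units of 40 mm (1.0 is 40 mm), a list of three; "roll": the turn about the tool's z in units of 5 degrees (1.0 is 5 degrees). A call has 1 to 12 rows; each row shifts and turns the commanded pose from where the row before left it, along the tool's axes as they then stand; what a row does not reach is not made up. A row lasts 1/12 s, in which the tool goes at most 41.7 mm and 7.16 degrees, less where a joint would pass 70% of its speed; a pose out of reach is approached as far as the arm can. A call is refused whole if a number of a shift passes 1 or a number of a turn 1, either way. A call with a gripper value outside its range is refused whole. OPENING is the opening, from -1 (shut) to 1 (fully open), set as the call begins (- or left out, the last holds). The fingers move at their own pace and stop on an object; FORCE is the grip in N (left out, the last holds). Time passes only in rows, so rows that do not move let the fingers close. It gives the time, the measured TCP pose, the force, the opening and the grip force at its end, in the units of the state.
- env.observe(): the state, without advancing time (a new reading comes with each control period).
- optics.get_image(name): name is "side" or "top" or "wrist"; returns the picture (384x512x3 uint8, red, green, blue); there is no depth.
- optics.calibration(name): a dict with "fov_y" (degrees; the focal length in pixels is half the picture's height over the tangent of half this angle, whatever the lens; pixels are square), "cx", "cy" (the principal point, pixels), "T" (4x4, takes a point from camera to world coordinates). Camera axes: x right, y down, z forward; pixel columns grow to the right and rows downward; lengths in m; the calibration is good to about 2 mm. A picture is of the moment at which its call begins: read the wrist's pose just before it. calibration takes no time and is no camera call; for the wrist camera it gives the pose at the moment of the call.
- env.close_job(): hands the job in; it is judged then, once.
The state is a dict: "time_s": time; "q": joint angles; "qvel": joint speeds; "joint_efforts": joint torques, N m; "position": TCP position; "tool_rot": TCP orientation; "ft_force": force on the tool from outside, world axes, zero at the start; "wrist_torque": the same for the moment, N m; "grip_width": finger opening in m; "gripper_force": force on a finger pad.
Only numpy, scipy, OpenCV 4.12 (cv2) and the standard library are available. Lean on these libraries where they do the work, as an engineer would, in place of code of your own. Each camera call takes 0.05 s, during which the arm holds its last target. There are 200 camera calls.

## Working session

There is one attempt and no reset: what is moved stays moved. The work goes in short steps, Python scripts to look and compute and a shell command to move; the robot and the scene stay as the last step left them, time stands still between calls to the robot, and variables do not carry over. Pictures are saved under pics/ and viewed, at most 14 in all, crops included, and the job is handed in when it is done.

```bash
ls; mkdir -p pics; python3 - <<'E'
from rig import env, optics
import cv2
for n in("top","side"):
    im=optics.get_image(n); cv2.imwrite(f"pics/{n}0.png",cv2.resize(im[:,:,::-1],(800,600),interpolation=cv2.INTER_CUBIC))
    cv2.imwrite(f"pics/raw_{n}0.png",im[:,:,::-1])
    c=optics.calibration(n);print(n,c)
s=env.observe();print(s['position'],s['tool_rot'],s['time_s'],s['grip_width'],env.hold_point_z)
E
```

```text
pics
top {'fov_y': 49.528738396413985, 'cx': 251.26467942442582, 'cy': 189.23594576416107, 'T': array([[-0.01438111, -0.98785106,  0.15473676,  0.37063903],
       [-0.9997124 ,  0.01717544,  0.01673684, -0.00332811],
       [-0.01919118, -0.15445156, -0.98781396,  1.03501765],
       [ 0.        ,  0.        ,  0.        ,  1.        ]])}
side {'fov_y': 53.70789025093166, 'cx': 254.62628819522038, 'cy': 193.24810492274145, 'T': array([[ 0.96277298, -0.17555285,  0.20554655,  0.31805955],
       [-0.26971706, -0.67428753,  0.68745112, -0.69209678],
       [ 0.01791347, -0.71729877, -0.69653541,  0.77191009],
       [ 0.        ,  0.        ,  0.        ,  1.        ]])}
[0.20172298 0.51140411 0.23078553] [[-9.30217994e-01  3.67006846e-01 -6.77130655e-04]
 [ 3.67007392e-01  9.30217415e-01 -1.06514164e-03]
 [ 2.38964452e-04 -1.23932588e-03 -9.99999203e-01]] 0.1 0.08542988461378022 0.0187
```

View pics/top0.png

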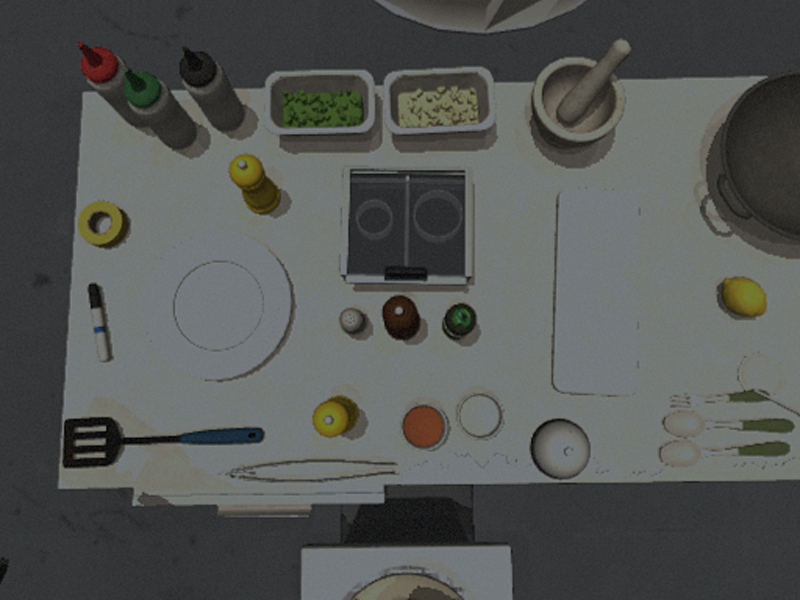

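View pics/side0.png

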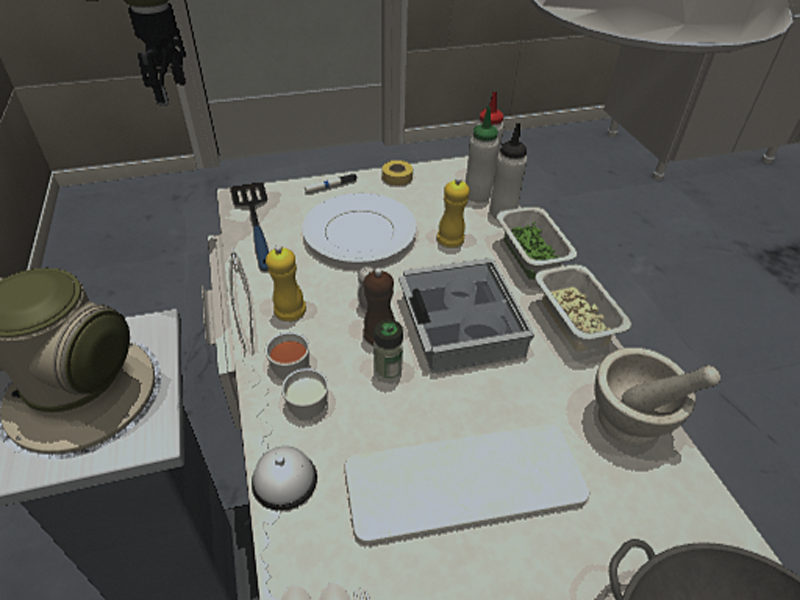

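The row in front of the box, in top-view pixels at 800 scale: shaker (351,320), dark mill (400,316), jar (459,320). The two yellow mills at (250,185) and (330,417) are look-alikes. The plate is at (218,306), the board at (597,290), and the small ring is in the left compartment at (375,219). Next I'll compute positions and make one enlarged crop.

```bash
cat > h.py <<'E'
import numpy as np, cv2
from rig import env, optics
def K(n):
    c=optics.calibration(n); f=192/np.tan(np.radians(c['fov_y']/2)); return f,c['cx'],c['cy'],np.array(c['T'])
def pix2w(c,u,v,z):
    f,cx,cy,T=c; d=T[:3,:3]@np.array([(u-cx)/f,(v-cy)/f,1]); o=T[:3,3]; return o+d*(z-o[2])/d[2]
def w2pix(c,P):
    f,cx,cy,T=c; p=(np.asarray(P,float)-T[:3,3])@T[:3,:3]; return np.c_[f*p[:,0]/p[:,2]+cx,f*p[:,1]/p[:,2]+cy]
def circ(x,y,z,r):
    a=np.linspace(0,2*np.pi,48); return np.c_[x+r*np.cos(a),y+r*np.sin(a),0*a+z]
def boxpts(x,y,th,L):
    c,s=np.cos(th),np.sin(th); L=np.array(L,float); return np.c_[x+c*L[:,0]-s*L[:,1],y+s*L[:,0]+c*L[:,1],L[:,2]]
E
python3 - <<'E'
from h import *
c=K("top"); S=1.5625
for n,u,v,z in [("shaker",351,319,.09),("mill",398,310,.15),("jar",459,317,.105),("plate",218.5,306,.005),
  ("boxNL_railtop",342,282,.05),("boxNR",472,283,.05),("boxFL",345,169,.056),("boxFR",471,171,.056),("pull",406,273,.076),
  ("bFL",558,188,.015),("bFR",640,190,.015),("bNL",554,393,.015),("bNR",636,395,.015),("smallring",375,219,.04),("bigring",439,216,.04),("yellowmill",330,420,.15),("lid",470,415,.04),("bowl",423,428,.04),("lemon dome",568,450,.06)]:
    print(n,np.round(pix2w(c,u/S,v/S,z),4))
im=cv2.imread("pics/raw_top0.png")[90:250,195:345]; cv2.imwrite("pics/c1.png",cv2.convertScaleAbs(cv2.resize(im,None,fx=3.7,fy=3.7,interpolation=cv2.INTER_CUBIC),alpha=1.7))
E
```

```text
shaker [0.4852 0.0741 0.09  ]
mill [0.4893 0.0045 0.15  ]
jar [ 0.4836 -0.0826  0.105 ]
plate [0.5201 0.2943 0.005 ]
boxNL_railtop [0.5476 0.091  0.05  ]
boxNR [ 0.5425 -0.1088  0.05  ]
boxFL [0.7271 0.0853 0.056 ]
boxFR [ 0.7196 -0.1125  0.056 ]
pull [ 0.555  -0.0077  0.076 ]
bFL [ 0.7025 -0.2568  0.015 ]
bFR [ 0.6964 -0.3886  0.015 ]
bNL [ 0.374  -0.2331  0.015 ]
bNR [ 0.3691 -0.3586  0.015 ]
smallring [0.6495 0.0396 0.04  ]
bigring [ 0.6524 -0.0615  0.04  ]
yellowmill [0.3421 0.098  0.15  ]
lid [ 0.3431 -0.1001  0.04  ]
bowl [ 0.3249 -0.0292  0.04  ]
lemon dome [ 0.2915 -0.2389  0.06  ]
```

View pics/c1.png

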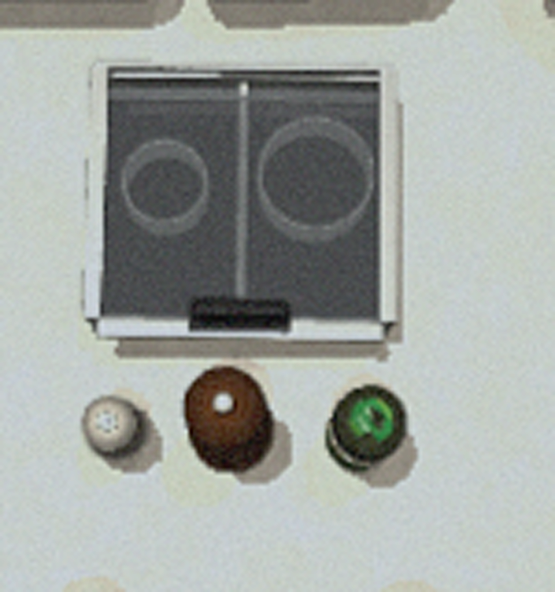

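The crop confirms brown mill (228,418), shaker (113,425) and jar (368,425). The small ring is left at (165,187) and the large ring right at (315,180). I'll move above the row.

```bash
python3 -m jog '[{"linear":[0,0,0],"roll":-0.861},{"linear":[0,0,0],"roll":-0.861},{"linear":[0,0,0],"roll":-0.861},{"linear":[0,0,0],"roll":-0.861},{"linear":[0,0,0],"roll":-0.862},{"linear":[-0.35,-0.85,-0.1],"roll":0},{"linear":[-0.35,-0.85,-0.1],"roll":0},{"linear":[-0.35,-0.85,-0.1],"roll":0},{"linear":[-0.35,-0.85,-0.1],"roll":0},{"linear":[-0.35,-0.85,-0.1],"roll":0},{"linear":[-0.35,-0.85,-0.1],"roll":0},{"linear":[-0.35,-0.85,-0.1],"roll":0}]' 1
python3 -m jog '[{"linear":[-0.35,-0.85,-0.1],"roll":0},{"linear":[-0.35,-0.85,-0.1],"roll":0},{"linear":[-0.35,-0.85,-0.1],"roll":0},{"linear":[-0.35,-0.85,-0.1],"roll":0},{"linear":[-0.35,-0.85,-0.1],"roll":0},{"linear":[-0.35,-0.85,-0.1],"roll":0},{"linear":[-0.35,-0.85,-0.1],"roll":0},{"linear":[-0.35,-0.85,-0.1],"roll":0},{"linear":[0,0,0],"roll":0},{"linear":[0,0,0],"roll":0}]'
python3 - <<'E'
from h import *
c=K("wrist"); im=optics.get_image("wrist")[:,:,::-1]
print(np.round(c[3],4),c[:3]); cv2.imwrite("pics/raw_w1.png",im)
cv2.imwrite("pics/w1.png",cv2.convertScaleAbs(cv2.resize(im,(800,600),interpolation=cv2.INTER_CUBIC),alpha=1.5))
s=env.observe();print(np.round(s['position'],4),np.round(s['tool_rot'],4))
E
```

```text
time_s: 1.1
position: [0.2999, 0.2719, 0.2593]
tool_rot: [[-1.0, -0.0, -0.0], [-0.0, 1.0, -0.0], [0.0, -0.0, -1.0]]
ft_force: [1.0, 0.6, -0.1]
grip_width: 0.0853
gripper_force: 0.0
time_s: 1.93
position: [0.4121, 0.0002, 0.2909]
tool_rot: [[-1.0, 0.003, -0.001], [0.003, 1.0, 0.0], [0.001, 0.0, -1.0]]
ft_force: [1.3, -0.2, -0.3]
grip_width: 0.0851
gripper_force: 0.0
[[ 4.000e-03  9.532e-01  3.024e-01  3.336e-01]
 [ 1.000e+00 -4.000e-03 -5.000e-04 -3.000e-04]
 [ 7.000e-04  3.024e-01 -9.532e-01  4.328e-01]
 [ 0.000e+00  0.000e+00  0.000e+00  1.000e+00]] (np.float64(335.5117442801412), 256.1343566616548, 194.32677978539434)
[0.4116 0.0014 0.291 ] [[-1.0e+00  1.4e-03 -1.0e-03]
 [ 1.4e-03  1.0e+00  5.0e-04]
 [ 1.0e-03  5.0e-04 -1.0e+00]]
```

View pics/w1.png

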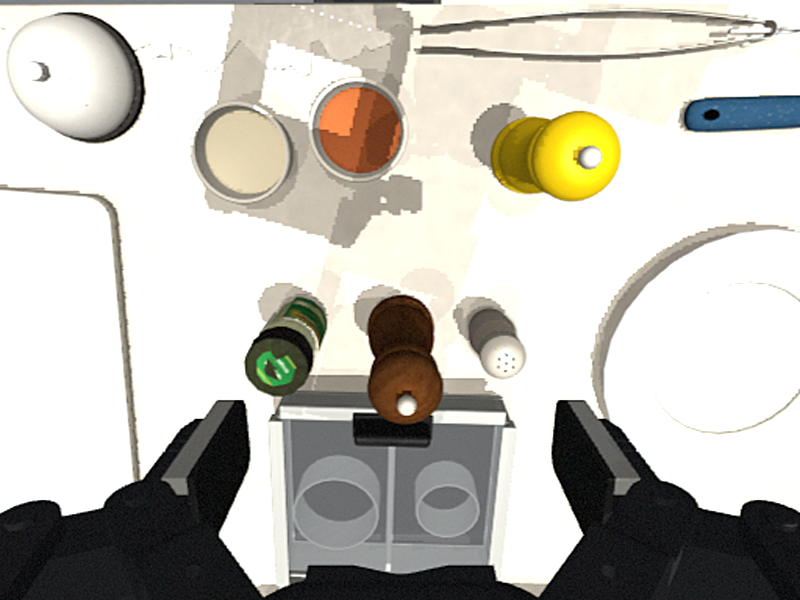

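Wrist view pixels (800 scale): mill knob (406,405), shaker cap (506,363), jar cap (279,370), cover pull (393,430), small ring (447,498), large ring (337,502). I'll locate them and overlay models on both views.

```bash
cat > ov.py <<'E'
from h import *
import pickle
S=1.5625
try: cw=pickle.load(open("cw1.pkl","rb"))
except Exception:
    s=env.observe(); cw=K("wrist"); pickle.dump(cw,open("cw1.pkl","wb"))
def draw(im,c,M,sc):
    for P in M:
        p=np.round(w2pix(c,P)*sc*8).astype(np.int32); cv2.polylines(im,[p],False,(255,0,255),1,cv2.LINE_AA,3)
def model(o):
    M=[]
    x,y=o['mill']; M+=[circ(x,y,0,.029),circ(x,y,.124,.025),circ(x,y,.15,.004)]
    x,y=o['shaker']; M+=[circ(x,y,0,.022),circ(x,y,.066,.022),circ(x,y,.09,.017)]
    x,y=o['jar']; M+=[circ(x,y,0,.0225),circ(x,y,.105,.0225)]
    x,y=o['plate']; M+=[circ(x,y,.022,.12)]
    x,y,t=o['box']; d=o['cover']
    M+=[boxpts(x,y,t,[(-.085,-.1,.046),(.085,-.1,.056),(.085,.1,.056),(-.085,.1,.046),(-.085,-.1,.046)]),
        boxpts(x,y,t,[(-.085,-.1,0),(-.085,.1,0)]),
        boxpts(x,y,t,[(a-d,b,.076) for a,b in((-.075,-.03),(-.065,-.03),(-.065,.03),(-.075,.03),(-.075,-.03))])]
    x,y,t=o['board']; M+=[boxpts(x,y,t,[(.0675,.166,.015),(.0675,-.166,.015),(-.0675,-.166,.015),(-.0675,.166,.015),(.0675,.166,.015)])]
    for k,r in(('small',.029),('large',.039)):
        x,y=o[k]; M+=[circ(x,y,.004,r),circ(x,y,.04,r)]
    return M
E
python3 - <<'E'
from ov import *
for n,u,v,z in [("shaker",506,361.5,.09),("mill",406,405,.148),("jar",279.5,369,.105),("pull",392,425,.076),("boxl",281,405,.046),("boxr",505,411,.046),("small_top",445,484,.04),("large_top",337,493,.04),("small_bot",447,514,.004),("large_bot",337,520,.004)]:
    print(n,np.round(pix2w(cw,u/S,v/S,z),4))
o=dict(mill=(.489,.004),shaker=(.485,.073),jar=(.484,-.082),plate=(.520,.294),box=(.634,-.011,-.03),cover=.006,board=(.5355,-.309,.075),small=(.649,.040),large=(.652,-.061))
a=cv2.resize(cv2.imread("pics/raw_w1.png"),None,fx=1.5625,fy=1.5625); draw(a,cw,model(o),S)
cv2.imwrite("pics/ov1.png",a)
b=cv2.convertScaleAbs(cv2.imread("pics/raw_top0.png"),alpha=1.6); b=cv2.resize(b,None,fx=2.5,fy=2.5); draw(b,K("top"),model(o),2.5)
cv2.imwrite("pics/ov2.png",b[230:830,220:1020])
E
```

```text
shaker [0.4852 0.0758 0.09  ]
mill [0.4881 0.0041 0.148 ]
jar [ 0.4838 -0.0818  0.105 ]
pull [ 0.5444 -0.0058  0.076 ]
boxl [ 0.5433 -0.0977  0.046 ]
boxr [0.5493 0.0873 0.046 ]
small_top [0.6248 0.0399 0.04  ]
large_top [ 0.634  -0.0558  0.04  ]
small_bot [0.6863 0.0463 0.004 ]
large_bot [ 0.6931 -0.0621  0.004 ]
```

View pics/ov1.png

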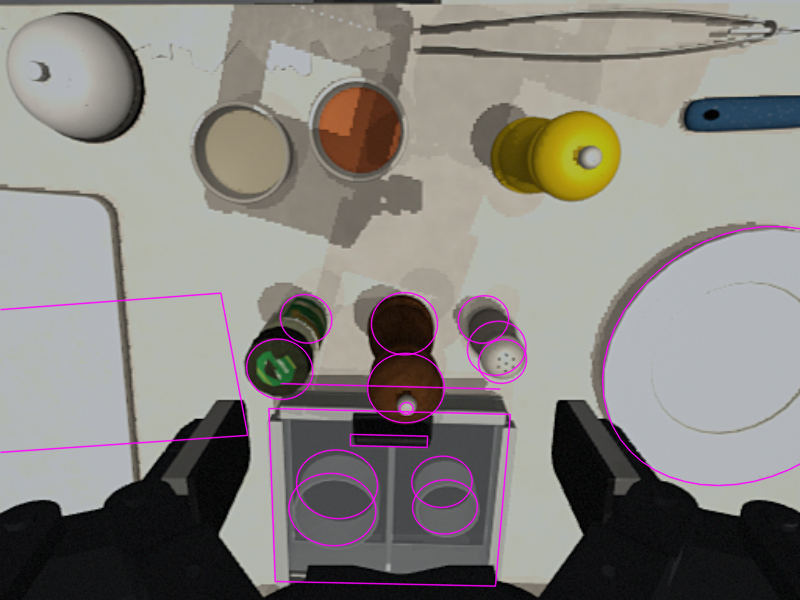

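View pics/ov2.png

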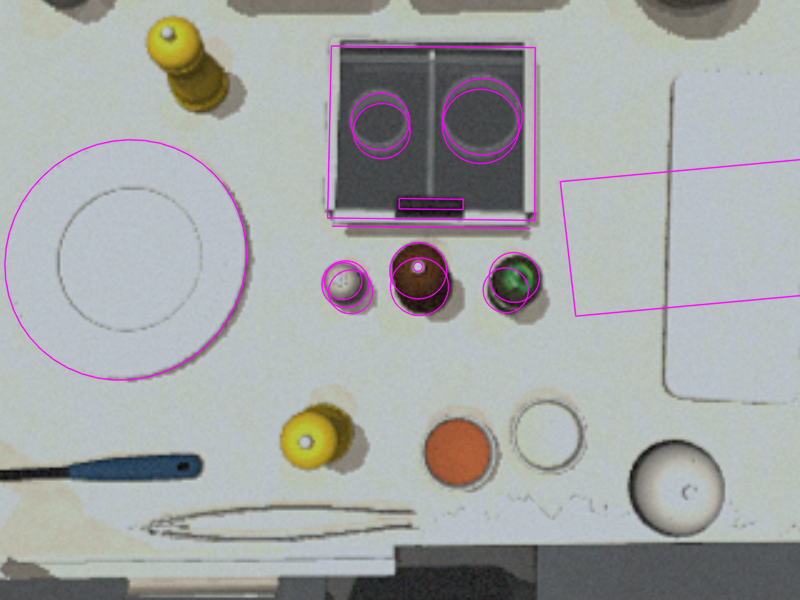

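The seasoning models match both views to within 2 mm. Descending over the mill head.

```bash
python3 -m jog '[{"linear":[-0.4,0.015,0],"roll":0},{"linear":[-0.4,0.015,0],"roll":0},{"linear":[-0.4,0.015,0],"roll":0},{"linear":[-0.4,0.01,0],"roll":0},{"linear":[-0.32,0.01,0],"roll":0},{"linear":[0,0,0],"roll":0},{"linear":[0,0,0.8],"roll":0},{"linear":[0,0,0.8],"roll":0},{"linear":[0,0,0.8],"roll":0},{"linear":[0,0,0.8],"roll":0},{"linear":[0,0,0.8],"roll":0},{"linear":[0,0,0.7],"roll":0}]' 1 40
python3 -m jog '[{"linear":[0,0,0],"roll":0},{"linear":[0,0,0],"roll":0},{"linear":[0,0,0],"roll":0}]' 1 40
```

```text
time_s: 2.98
position: [0.4871, 0.0055, 0.1019]
tool_rot: [[-1.0, -0.002, -0.001], [-0.002, 1.0, 0.0], [0.001, 0.0, -1.0]]
ft_force: [0.7, -0.3, -1.1]
grip_width: 0.0854
gripper_force: 0.0
time_s: 3.23
position: [0.4891, 0.0046, 0.105]
tool_rot: [[-1.0, -0.001, 0.002], [-0.001, 1.0, -0.001], [-0.002, -0.001, -1.0]]
ft_force: [-0.5, -0.2, 0.6]
grip_width: 0.0852
gripper_force: 0.0
```

```bash
python3 -m jog '[{"linear":[0,0,0],"roll":0},{"linear":[0,0,0],"roll":0},{"linear":[0,0,0],"roll":0},{"linear":[0,0,0],"roll":0},{"linear":[0,0,0],"roll":0},{"linear":[0,0,0],"roll":0},{"linear":[0,0,0],"roll":0},{"linear":[0,0,0],"roll":0}]' -1 40
python3 -m jog '[{"linear":[0,0,0],"roll":0}]' -1 40; python3 -c "
from h import *
for i in range(1):
  s=env.observe();print(np.round(s['position'],4),np.round(s['q'],3),s['grip_width'],s['gripper_force'])"
```

```text
time_s: 3.9
position: [0.4895, 0.004, 0.1048]
tool_rot: [[-1.0, 0.0, 0.003], [0.0, 1.0, -0.001], [-0.003, -0.001, -1.0]]
ft_force: [0.1, -0.3, 8.4]
grip_width: 0.047
gripper_force: 40.0
time_s: 3.98
position: [0.4896, 0.004, 0.1048]
tool_rot: [[-1.0, 0.0, 0.003], [0.0, 1.0, -0.001], [-0.003, -0.001, -1.0]]
ft_force: [-0.1, 0.0, 8.8]
grip_width: 0.047
gripper_force: 40.0
[0.4896 0.004  0.1048] [-1.3427e+01  2.3782e+01  9.5019e+01  6.0000e-03  6.1001e+01 -1.0342e+02] 0.04700225307282257 40.0463993133053
```

```bash
python3 -m jog '[{"linear":[0,0,-0.4],"roll":0},{"linear":[0,0,-0.8],"roll":0},{"linear":[0,0,-0.8],"roll":0},{"linear":[0,0,-0.8],"roll":0},{"linear":[0,0,-0.7],"roll":0},{"linear":[0,-0.3,0],"roll":0},{"linear":[-0.3,-0.7,0],"roll":0},{"linear":[-0.3,-0.8,0],"roll":0},{"linear":[-0.3,-0.8,0],"roll":0},{"linear":[-0.3,-0.8,0],"roll":0},{"linear":[-0.3,-0.8,0],"roll":0},{"linear":[-0.3,-0.8,0],"roll":0}]'
python3 -m jog '[{"linear":[-0.3,-0.8,0],"roll":0},{"linear":[-0.3,-0.8,0],"roll":0},{"linear":[-0.3,-0.8,0],"roll":0},{"linear":[-0.3,-0.4,0],"roll":0},{"linear":[-0.275,-0.025,0],"roll":0},{"linear":[0,0,0],"roll":0},{"linear":[0,0,0],"roll":0},{"linear":[0,0,0],"roll":0}]'
python3 - <<'E'
from h import *
im=optics.get_image("wrist")[:,:,::-1];im2=optics.get_image("top")[:,:,::-1]
a=np.hstack([cv2.convertScaleAbs(i,alpha=k) for i,k in((im,1.2),(im2,1.8))]); cv2.imwrite("pics/m1.png",cv2.resize(a,(800,300)))
E
```

```text
time_s: 4.98
position: [0.5606, -0.1977, 0.2427]
tool_rot: [[-1.0, 0.0, -0.001], [0.0, 1.0, 0.001], [0.001, 0.001, -1.0]]
ft_force: [0.7, -0.5, -0.7]
grip_width: 0.0472
gripper_force: 42.1
time_s: 5.65
position: [0.6191, -0.3082, 0.2431]
tool_rot: [[-1.0, -0.0, -0.001], [-0.0, 1.0, 0.0], [0.001, 0.0, -1.0]]
ft_force: [-0.7, 0.4, -1.5]
grip_width: 0.0469
gripper_force: 42.2
```

View pics/m1.png

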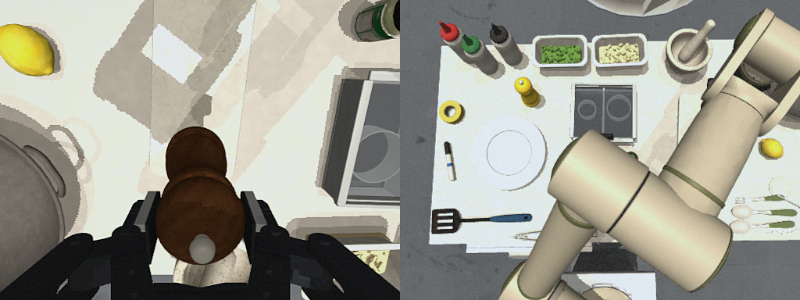

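The left half shows the mill held upright by its head over the board (base at (196,150)); the box is clear at right. Lowering it.

```bash
python3 -m jog '[{"linear":[0,0,0.4],"roll":0},{"linear":[0,0,0.7],"roll":0},{"linear":[0,0,0.7],"roll":0},{"linear":[0,0,0.6],"roll":0},{"linear":[0,0,0.4],"roll":0},{"linear":[0,0,0.1],"roll":0},{"linear":[0,0,0.05],"roll":0},{"linear":[0,0,0.05],"roll":0},{"linear":[0,0,0],"roll":0},{"linear":[0,0,0],"roll":0}]'

```

```text
time_s: 6.58
position: [0.62, -0.309, 0.1247]
tool_rot: [[-1.0, -0.0, 0.002], [-0.0, 1.0, -0.001], [-0.002, -0.001, -1.0]]
ft_force: [0.4, 0.7, -2.3]
grip_width: 0.0471
gripper_force: 42.2
```

```bash
python3 -m jog '[{"linear":[0,0,0.03],"roll":0},{"linear":[0,0,0.03],"roll":0},{"linear":[0,0,0.03],"roll":0},{"linear":[0,0,0.02],"roll":0},{"linear":[0,0,0],"roll":0},{"linear":[0,0,0],"roll":0}]'

```

```text
time_s: 7.08
position: [0.62, -0.3091, 0.12]
tool_rot: [[-1.0, 0.0, 0.002], [0.0, 1.0, -0.001], [-0.002, -0.001, -1.0]]
ft_force: [0.5, 0.2, 5.4]
grip_width: 0.0464
gripper_force: 42.8
```

```bash
python3 -m jog '[{"linear":[0,0,0],"roll":0},{"linear":[0,0,0],"roll":0},{"linear":[0,0,0],"roll":0},{"linear":[0,0,0],"roll":0},{"linear":[0,0,0],"roll":0},{"linear":[0,0,-0.3],"roll":0},{"linear":[0,0,-0.8],"roll":0},{"linear":[0,0,-0.9],"roll":0}]' 1
python3 -m jog '[{"linear":[0.1,0.1,-0.8],"roll":0},{"linear":[0.4,0.7,0],"roll":0},{"linear":[0.4,0.7,0],"roll":0},{"linear":[0.45,0.7,0],"roll":0},{"linear":[0.45,0.7,0],"roll":0},{"linear":[0.45,0.7,0],"roll":0},{"linear":[0.45,0.7,0],"roll":0},{"linear":[0.4,0.7,0],"roll":0},{"linear":[0.3,0.675,0],"roll":0},{"linear":[0,0,0],"roll":0},{"linear":[0,0,0],"roll":0},{"linear":[0,0,0],"roll":0}]'
python3 -c "
from h import *
c=K('wrist');im=optics.get_image('wrist')[:,:,::-1];cv2.imwrite('pics/w2.png',im);s=env.observe();print(np.round(s['position'],4));import pickle;pickle.dump(c,open('cw2.pkl','wb'))"
```

```text
time_s: 7.75
position: [0.6189, -0.3083, 0.1978]
tool_rot: [[-1.0, 0.0, -0.004], [0.0, 1.0, 0.003], [0.004, 0.003, -1.0]]
ft_force: [0.6, -0.8, 0.1]
grip_width: 0.0857
gripper_force: 0.0
time_s: 8.75
position: [0.484, -0.0822, 0.2311]
tool_rot: [[-1.0, -0.0, 0.001], [-0.0, 1.0, -0.0], [-0.001, -0.0, -1.0]]
ft_force: [-0.0, -0.2, 0.2]
grip_width: 0.0851
gripper_force: 0.0
[ 0.4841 -0.0825  0.2309]
```

```bash
python3 -m jog '[{"linear":[0,0,0.4],"roll":0},{"linear":[0,0,0.8],"roll":0},{"linear":[0,0,0.8],"roll":0},{"linear":[0,0,0.8],"roll":0},{"linear":[0,0,0.7],"roll":0},{"linear":[0,0,0.5],"roll":0},{"linear":[0,0,0.25],"roll":0},{"linear":[0,0,0],"roll":0},{"linear":[0,0,0],"roll":0}]' 1
python3 -m jog '[{"linear":[0,0,0],"roll":0},{"linear":[0,0,0],"roll":0},{"linear":[0,0,0],"roll":0},{"linear":[0,0,0],"roll":0},{"linear":[0,0,0],"roll":0},{"linear":[0,0,0],"roll":0},{"linear":[0,0,0],"roll":0},{"linear":[0,0,0],"roll":0}]' -1 40
```

```text
time_s: 9.55
position: [0.484, -0.0826, 0.0606]
tool_rot: [[-1.0, 0.001, -0.001], [0.001, 1.0, 0.0], [0.001, 0.0, -1.0]]
ft_force: [0.1, -0.5, 1.2]
grip_width: 0.0847
gripper_force: 0.0
time_s: 10.22
position: [0.4842, -0.0821, 0.0617]
tool_rot: [[-1.0, -0.0, 0.002], [-0.0, 1.0, -0.001], [-0.002, -0.001, -1.0]]
ft_force: [-0.3, -1.3, 6.5]
grip_width: 0.0445
gripper_force: 39.8
```

```bash
python3 -m jog '[{"linear":[0,0,-0.4],"roll":0},{"linear":[0,0,-0.8],"roll":0},{"linear":[0,0,-0.8],"roll":0},{"linear":[0,-0.2,-0.8],"roll":0},{"linear":[-0.1,-0.6,-0.2],"roll":0},{"linear":[-0.15,-0.8,0],"roll":0},{"linear":[-0.15,-0.8,0],"roll":0},{"linear":[-0.15,-0.8,0],"roll":0},{"linear":[-0.15,-0.8,0],"roll":0},{"linear":[-0.1,-0.8,0],"roll":0},{"linear":[-0.1,-0.6,0],"roll":0},{"linear":[0,-0.27,0],"roll":0}]'
python3 -m jog '[{"linear":[0,0,0],"roll":0},{"linear":[0,0,0.4],"roll":0},{"linear":[0,0,0.8],"roll":0},{"linear":[0,0,0.7],"roll":0},{"linear":[0,0,0.4],"roll":0},{"linear":[0,0,0.15],"roll":0},{"linear":[0,0,0],"roll":0},{"linear":[0,0,0],"roll":0}]'
```

```text
time_s: 11.22
position: [0.5196, -0.3114, 0.1802]
tool_rot: [[-1.0, 0.002, -0.0], [0.002, 1.0, -0.0], [0.0, -0.0, -1.0]]
ft_force: [0.7, -1.1, -0.7]
grip_width: 0.0443
gripper_force: 40.5
time_s: 11.88
position: [0.5201, -0.3081, 0.084]
tool_rot: [[-1.0, -0.001, 0.001], [-0.001, 1.0, -0.001], [-0.001, -0.001, -1.0]]
ft_force: [0.3, 0.5, -0.7]
grip_width: 0.0441
gripper_force: 40.5
```

```bash
python3 -m jog '[{"linear":[0,0,0.06],"roll":0},{"linear":[0,0,0.06],"roll":0},{"linear":[0,0,0.04],"roll":0},{"linear":[0,0,0.03],"roll":0},{"linear":[0,0,0],"roll":0},{"linear":[0,0,0],"roll":0}]'
```

```text
time_s: 12.38
position: [0.52, -0.3091, 0.0764]
tool_rot: [[-1.0, 0.0, 0.002], [0.0, 1.0, -0.001], [-0.002, -0.001, -1.0]]
ft_force: [-1.2, 0.9, 5.0]
grip_width: 0.0444
gripper_force: 39.8
```

```bash
python3 -m jog '[{"linear":[0,0,0],"roll":0},{"linear":[0,0,0],"roll":0},{"linear":[0,0,0],"roll":0},{"linear":[0,0,0],"roll":0},{"linear":[0,0,0],"roll":0},{"linear":[0,0,-0.4],"roll":0},{"linear":[0,0,-0.9],"roll":0},{"linear":[0,0,-0.9],"roll":0},{"linear":[0,0,-0.9],"roll":0},{"linear":[0,0.2,-0.9],"roll":0},{"linear":[0.1,0.8,0],"roll":0},{"linear":[0.1,0.9,0],"roll":0}]' 1
python3 -m jog '[{"linear":[0.1,0.9,0],"roll":0},{"linear":[0.1,0.9,0],"roll":0},{"linear":[0.1,0.9,0],"roll":0},{"linear":[0.1,0.9,0],"roll":0},{"linear":[0.1,0.9,0],"roll":0},{"linear":[0.1,0.9,0],"roll":0},{"linear":[0.07,0.9,0],"roll":0},{"linear":[0.05,0.8,0],"roll":0},{"linear":[0.05,0.59,0],"roll":0},{"linear":[0,0,0],"roll":0},{"linear":[0,0,0],"roll":0},{"linear":[0,0,0],"roll":0}]'
python3 - <<'E'
from h import *
import pickle
s=env.observe();c=K('wrist');im=optics.get_image('wrist')[:,:,::-1];cv2.imwrite('pics/raw_w3.png',im);pickle.dump(c,open('cw3.pkl','wb'));print(np.round(s['position'],4))
c0=c; a=cv2.resize(im,(800,600))
from ov import draw
draw(a,c,[circ(.4852,.0745,0,.022),circ(.4852,.0745,.066,.022),circ(.4852,.0745,.09,.017)],1.5625); cv2.imwrite('pics/w3.png',a)
E
```

```text
time_s: 13.38
position: [0.5119, -0.2333, 0.2371]
tool_rot: [[-1.0, 0.002, 0.004], [0.002, 1.0, -0.003], [-0.004, -0.003, -1.0]]
ft_force: [1.1, 0.7, -0.4]
grip_width: 0.0852
gripper_force: 0.0
time_s: 14.38
position: [0.4809, 0.0746, 0.2353]
tool_rot: [[-1.0, -0.0, -0.0], [-0.0, 1.0, -0.0], [0.0, -0.0, -1.0]]
ft_force: [-0.1, 0.1, 0.2]
grip_width: 0.0854
gripper_force: 0.0
[0.4809 0.0746 0.2353]
```

View pics/w3.png

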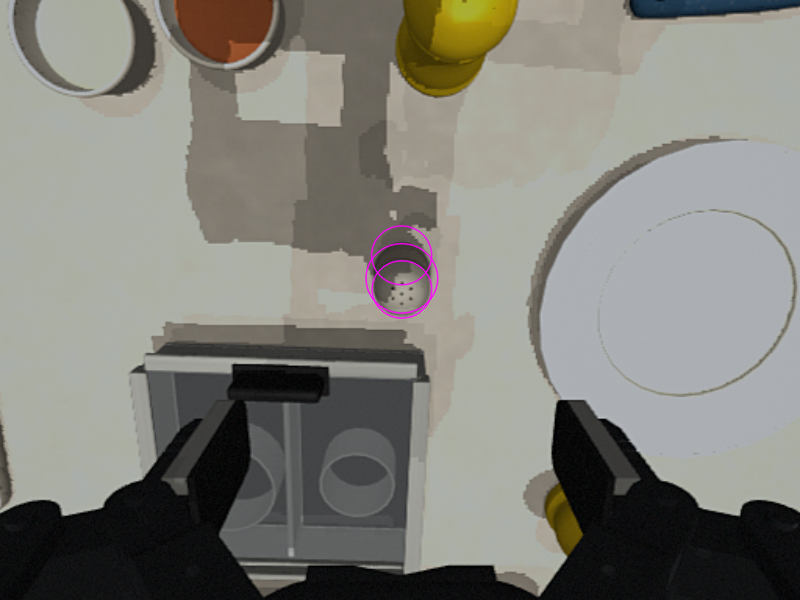

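The shaker cap sits at (402,290) and the overlay fits. Box pull at (280,383), small ring at (357,475). Descending on the shaker.

```bash
python3 -m jog '[{"linear":[-0.1,0,0.4],"roll":0},{"linear":[0,0,0.8],"roll":0},{"linear":[0,0,0.8],"roll":0},{"linear":[0,0,0.8],"roll":0},{"linear":[0,0,0.8],"roll":0},{"linear":[0,0,0.7],"roll":0},{"linear":[0,0,0.4],"roll":0},{"linear":[0,0,0.25],"roll":0},{"linear":[0,0,0],"roll":0},{"linear":[0,0,0],"roll":0}]' 1
python3 -m jog '[{"linear":[0,0,0],"roll":0},{"linear":[0,0,0],"roll":0},{"linear":[0,0,0],"roll":0},{"linear":[0,0,0],"roll":0},{"linear":[0,0,0],"roll":0},{"linear":[0,0,0],"roll":0},{"linear":[0,0,0],"roll":0},{"linear":[0,0,0],"roll":0}]' -1 40
```

```text
time_s: 15.27
position: [0.4851, 0.0742, 0.0372]
tool_rot: [[-1.0, 0.001, -0.001], [0.001, 1.0, -0.0], [0.001, -0.0, -1.0]]
ft_force: [-0.9, 0.5, 0.4]
grip_width: 0.0854
gripper_force: 0.0
time_s: 15.93
position: [0.4852, 0.0752, 0.0382]
tool_rot: [[-1.0, -0.0, 0.002], [-0.0, 1.0, 0.0], [-0.002, 0.0, -1.0]]
ft_force: [-1.7, 0.3, 7.5]
grip_width: 0.0367
gripper_force: 39.3
```

```bash
python3 - <<'E'
from h import *
import pickle
c=pickle.load(open('cw3.pkl','rb')); S=1.5625
# box landmarks (800-scale px): front wall top corners, rails tops, pull top, ring rims
L={'frontL(-y)':(147,356,.046),'frontR(+y)':(418,366,.046),'divider back?':(290,556,.046),'pull top corners':(234,366,.076),'ptr':(328,370,.076),'small top':(360,461,.04),'small bot':(356,485,.04),'plate':(697,302,.005)}
for k,(u,v,z) in L.items(): print(k,np.round(pix2w(c,u/S,v/S,z),4))
E
```

```text
frontL(-y) [ 0.5452 -0.0995  0.046 ]
frontR(+y) [0.5528 0.086  0.046 ]
divider back? [ 0.7149 -0.0126  0.046 ]
pull top corners [ 0.5391 -0.0303  0.076 ]
ptr [0.5418 0.0284 0.076 ]
small top [0.6328 0.0437 0.04  ]
small bot [0.6539 0.0402 0.04  ]
plate [0.5196 0.2946 0.005 ]
```

Grip width 36.7 mm is less than the 44 mm body. I'll look before lifting.

```bash
python3 - <<'E'
from h import *
a=optics.get_image('wrist')[:,:,::-1]; b=optics.get_image('side')[:,:,::-1]
s=env.observe();print(s['grip_width'],s['gripper_force'],s['ft_force'],s['wrist_torque'])
a=cv2.resize(a[60:360,130:390],(520,600)); b=cv2.resize(b[130:270,190:300],(280,356)); b=cv2.copyMakeBorder(cv2.convertScaleAbs(b,alpha=1.6),0,244,0,0,cv2.BORDER_CONSTANT)
cv2.imwrite('pics/s1.png',np.hstack([a,b]))
E
```

```text
0.036209143841935014 39.3348471284844 [-1.00866499  1.29434654  6.13928776] [0.22529559 0.20562617 0.04039345]
```

View pics/s1.png

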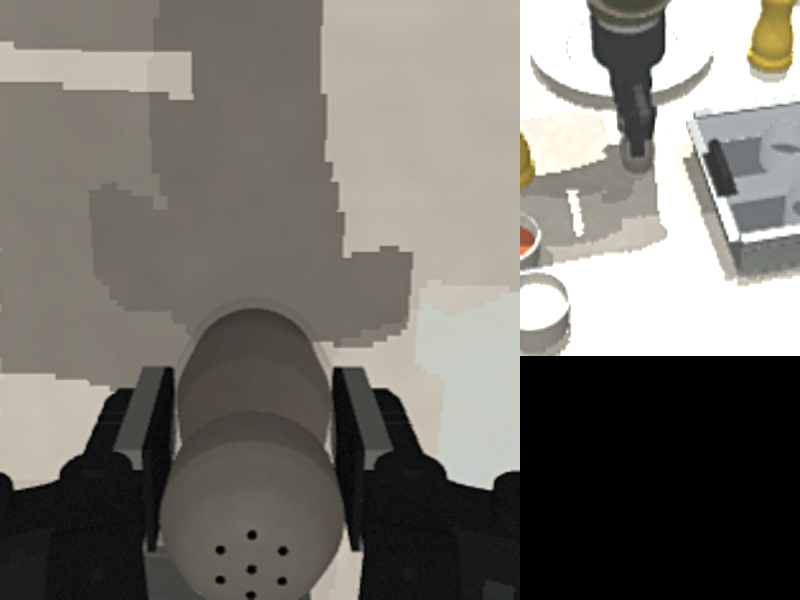

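The shaker stands upright and centred between the pads (the glass outline wraps the grey core), so the grasp is fine. Carrying it with a gentler grip.

```bash
python3 -m jog '[{"linear":[0,0,-0.3],"roll":0},{"linear":[0,0,-0.7],"roll":0},{"linear":[0,0,-0.8],"roll":0},{"linear":[0,-0.2,-0.8],"roll":0},{"linear":[0.1,-0.6,-0.4],"roll":0},{"linear":[0.15,-0.85,0],"roll":0},{"linear":[0.15,-0.85,0],"roll":0},{"linear":[0.15,-0.85,0],"roll":0},{"linear":[0.15,-0.85,0],"roll":0},{"linear":[0.15,-0.85,0],"roll":0},{"linear":[0.15,-0.85,0],"roll":0},{"linear":[0.15,-0.85,0],"roll":0}]' -1 30
python3 -m jog '[{"linear":[0.1,-0.85,0],"roll":0},{"linear":[0.1,-0.8,0],"roll":0},{"linear":[0.03,-0.6,0],"roll":0},{"linear":[0,-0.4,0],"roll":0},{"linear":[0,0,0],"roll":0},{"linear":[0,0,0.4],"roll":0},{"linear":[0,0,0.8],"roll":0},{"linear":[0,0,0.6],"roll":0},{"linear":[0,0,0.4],"roll":0},{"linear":[0,0,0.2],"roll":0},{"linear":[0,0,0],"roll":0},{"linear":[0,0,0],"roll":0}]'
```

```text
time_s: 17.03
position: [0.4381, -0.1965, 0.1576]
tool_rot: [[-1.0, -0.0, 0.0], [-0.0, 1.0, -0.0], [-0.0, -0.0, -1.0]]
ft_force: [0.9, 0.9, -1.2]
grip_width: 0.0369
gripper_force: 38.1
time_s: 18.03
position: [0.43, -0.3005, 0.0619]
tool_rot: [[-1.0, -0.001, 0.0], [-0.001, 1.0, -0.0], [-0.0, -0.0, -1.0]]
ft_force: [0.6, 0.5, -0.1]
grip_width: 0.0368
gripper_force: 38.1
```

```bash
python3 -m jog '[{"linear":[0,0,0.06],"roll":0},{"linear":[0,0,0.06],"roll":0},{"linear":[0,0,0.05],"roll":0},{"linear":[0,0,0.04],"roll":0},{"linear":[0,0,0],"roll":0},{"linear":[0,0,0],"roll":0}]'
```

```text
time_s: 18.53
position: [0.4297, -0.3011, 0.0533]
tool_rot: [[-1.0, 0.0, 0.0], [0.0, 1.0, -0.0], [-0.0, -0.0, -1.0]]
ft_force: [0.2, 1.1, 3.8]
grip_width: 0.0366
gripper_force: 38.8
```

```bash
python3 -m jog '[{"linear":[0,0,0],"roll":0},{"linear":[0,0,0],"roll":0},{"linear":[0,0,0],"roll":0},{"linear":[0,0,0],"roll":0},{"linear":[0,0,0],"roll":0},{"linear":[0,0,-0.4],"roll":0},{"linear":[0,0,-0.9],"roll":0},{"linear":[0,0,-0.9],"roll":0},{"linear":[0,0,-0.9],"roll":0},{"linear":[0,0,-0.9],"roll":0},{"linear":[-0.3,0.4,-0.6],"roll":0},{"linear":[-0.4,0.7,-0.4],"roll":0}]' 1
python3 -m jog '[{"linear":[-0.4,0.7,-0.4],"roll":0},{"linear":[-0.4,0.7,0],"roll":0},{"linear":[-0.4,0.7,0],"roll":0},{"linear":[-0.4,0.7,0],"roll":0},{"linear":[-0.4,0.7,0],"roll":0},{"linear":[-0.4,0.65,0],"roll":0},{"linear":[0,0,0],"roll":1},{"linear":[0,0,0],"roll":1},{"linear":[0,0,0],"roll":1},{"linear":[0,0,0],"roll":1},{"linear":[0,0,0],"roll":1},{"linear":[0,0,0],"roll":1}]'
python3 -m jog '[{"linear":[0,0,0],"roll":1},{"linear":[0,0,0],"roll":1},{"linear":[0,0,0],"roll":1},{"linear":[0,0,0],"roll":1},{"linear":[0,0,0],"roll":1},{"linear":[0,0,0],"roll":1},{"linear":[0,0,0],"roll":1},{"linear":[0,0,0],"roll":1},{"linear":[0,0,0],"roll":1},{"linear":[0,0,0],"roll":1},{"linear":[0,0,0],"roll":1},{"linear":[0,0,0],"roll":1}]'
python3 -m jog '[{"linear":[0,0,0],"roll":0.4},{"linear":[0,0,0],"roll":0},{"linear":[0,0,0],"roll":0}]'
python3 - <<'E'
from h import *
import pickle
s=env.observe();c=K('wrist');im=optics.get_image('wrist')[:,:,::-1];cv2.imwrite('pics/raw_w4.png',im);pickle.dump(c,open('cw4.pkl','wb'));print(np.round(s['position'],4),np.round(s['q'],1))
cv2.imwrite('pics/w4.png',cv2.resize(im,(800,600)))
E
```

```text
time_s: 19.53
position: [0.4578, -0.2586, 0.2559]
tool_rot: [[-1.0, 0.004, 0.003], [0.004, 1.0, -0.003], [-0.003, -0.003, -1.0]]
ft_force: [0.5, 0.0, -0.4]
grip_width: 0.0853
gripper_force: 0.0
time_s: 20.53
position: [0.5536, -0.0909, 0.2688]
tool_rot: [[-0.864, 0.504, -0.0], [0.504, 0.864, 0.0], [0.0, -0.0, -1.0]]
ft_force: [-0.0, 0.6, -0.8]
grip_width: 0.0854
gripper_force: 0.0
time_s: 21.53
position: [0.5536, -0.091, 0.2688]
tool_rot: [[0.004, 1.0, -0.0], [1.0, -0.004, 0.0], [0.0, -0.0, -1.0]]
ft_force: [-0.3, 0.2, 0.3]
grip_width: 0.085
gripper_force: 0.0
time_s: 21.78
position: [0.5536, -0.091, 0.2688]
tool_rot: [[0.034, 0.999, -0.0], [0.999, -0.034, 0.0], [0.0, -0.0, -1.0]]
ft_force: [1.2, 0.5, -0.8]
grip_width: 0.0855
gripper_force: 0.0
[ 0.5536 -0.091   0.2688] [-21.4  21.6  68.4  -0.   90.  -19.5]
```

View pics/w4.png

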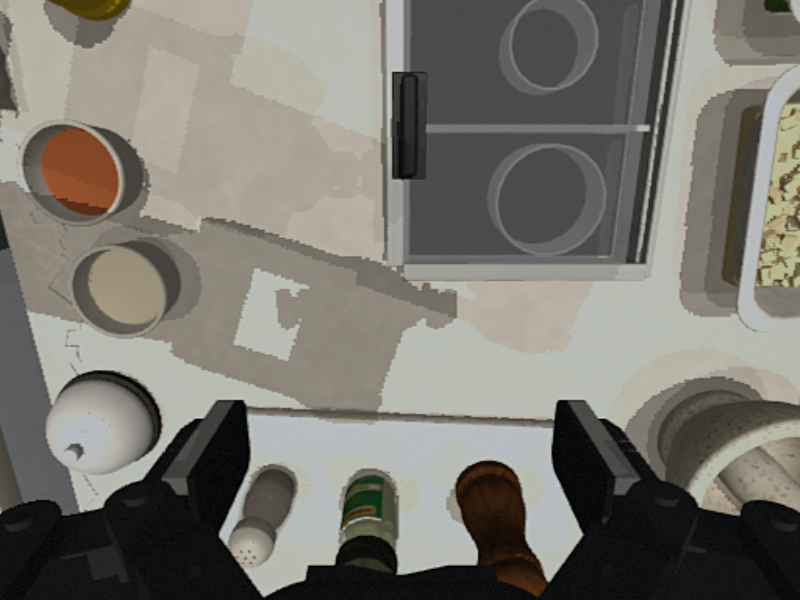

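All three stand upright on the board. The pull's foot spans (391–427, 71–179) with the bar at u≈408. The small ring is in the far compartment at (555,45).

```bash
python3 - <<'E'
from h import *
import pickle
c=pickle.load(open('cw4.pkl','rb')); S=1.5625
for k,(u,v,z) in {'bar':(408,125,.076),'barF':(409,78,.076),'barN':(408,174,.076),'footL':(391,125,.054),'footR':(427,125,.054),'boxNrail':(403,271,.05),'boxNback':(650,272,.056),'boxfrontfar':(385,60,.046),'boxfrontnear':(388,262,.046),'divider back':(649,128,.056)}.items(): print(k,np.round(pix2w(c,u/S,v/S,z),4))
E
```

```text
bar [ 0.56   -0.0075  0.076 ]
barF [0.5614 0.0186 0.076 ]
barN [ 0.5592 -0.0363  0.076 ]
footL [ 0.5494 -0.0067  0.054 ]
footR [ 0.5726 -0.0075  0.054 ]
boxNrail [ 0.5539 -0.1047  0.05  ]
boxNback [ 0.7258 -0.1098  0.056 ]
boxfrontfar [0.547  0.0326 0.046 ]
boxfrontnear [ 0.5435 -0.0988  0.046 ]
divider back [ 0.7146 -0.0143  0.056 ]
```

```bash
python3 -m jog '[{"linear":[0.5,0.02,0],"roll":0},{"linear":[0.6,0.03,0],"roll":0},{"linear":[0.6,0.03,0],"roll":0},{"linear":[0.38,0.02,0.4],"roll":0},{"linear":[0,0,0.8],"roll":0},{"linear":[0,0,0.8],"roll":0},{"linear":[0,0,0.8],"roll":0},{"linear":[0,0,0.8],"roll":0},{"linear":[0,0,0.7],"roll":0},{"linear":[0,0,0.4],"roll":0},{"linear":[0,0,0.25],"roll":0},{"linear":[0,0,0],"roll":0}]' 1
python3 -m jog '[{"linear":[0,0,0.15],"roll":0},{"linear":[0,0,0.12],"roll":0},{"linear":[0,0,0],"roll":0}]'

```

```text
time_s: 22.83
position: [0.5598, -0.0079, 0.0692]
tool_rot: [[0.034, 0.999, -0.003], [0.999, -0.034, 0.001], [0.001, -0.003, -1.0]]
ft_force: [-0.1, 0.6, -0.4]
grip_width: 0.0856
gripper_force: 0.0
time_s: 23.08
position: [0.5606, -0.008, 0.0602]
tool_rot: [[0.035, 0.999, 0.0], [0.999, -0.035, -0.0], [-0.0, 0.0, -1.0]]
ft_force: [-0.4, -0.1, -0.2]
grip_width: 0.0856
gripper_force: 0.0
```

Close on the bar.

```bash
python3 -m jog '[{"linear":[0,0,0],"roll":0},{"linear":[0,0,0],"roll":0},{"linear":[0,0,0],"roll":0},{"linear":[0,0,0],"roll":0},{"linear":[0,0,0],"roll":0},{"linear":[0,0,0],"roll":0},{"linear":[0,0,0],"roll":0},{"linear":[0,0,0],"roll":0},{"linear":[0,0,0],"roll":0},{"linear":[0,0,0],"roll":0},{"linear":[0,0,0],"roll":0}]' -1 40
```

```text
time_s: 24.0
position: [0.5607, -0.008, 0.0604]
tool_rot: [[0.035, 0.999, 0.001], [0.999, -0.035, -0.0], [-0.0, 0.001, -1.0]]
ft_force: [-0.4, 0.8, 3.7]
grip_width: 0.009
gripper_force: 41.7
```

```bash
python3 -m jog '[{"linear":[0,-0.1,0],"roll":0},{"linear":[0,-0.3,0],"roll":0},{"linear":[0,-0.4,0],"roll":0},{"linear":[0,-0.4,0],"roll":0},{"linear":[0,-0.4,0],"roll":0},{"linear":[0,-0.4,0],"roll":0},{"linear":[0,-0.4,0],"roll":0},{"linear":[0,-0.3,0],"roll":0},{"linear":[0,-0.2,0],"roll":0},{"linear":[0,-0.1,0],"roll":0},{"linear":[0,-0.1,0],"roll":0},{"linear":[0,0,0],"roll":0}]'
python3 -m jog '[{"linear":[0,-0.06,0],"roll":0},{"linear":[0,-0.06,0],"roll":0},{"linear":[0,-0.05,0],"roll":0},{"linear":[0,0,0],"roll":0},{"linear":[0,0,0],"roll":0}]'
```

```text
time_s: 25.0
position: [0.4379, -0.0037, 0.0603]
tool_rot: [[0.036, 0.999, 0.004], [0.999, -0.036, -0.0], [0.0, 0.004, -1.0]]
ft_force: [5.7, 2.6, 0.4]
grip_width: 0.009
gripper_force: 41.7
time_s: 25.42
position: [0.4378, -0.0039, 0.0605]
tool_rot: [[0.037, 0.999, 0.018], [0.999, -0.037, -0.0], [0.0, 0.018, -1.0]]
ft_force: [35.6, 10.5, -23.3]
grip_width: 0.0088
gripper_force: 39.2
```

Cover stopped at the end (pull moved 123 mm; it began about 12 mm open). Relax, release and look at the ring.

```bash
python3 -m jog '[{"linear":[0,0.1,0],"roll":0},{"linear":[0,0.07,0],"roll":0},{"linear":[0,0,0],"roll":0}]'
python3 -m jog '[{"linear":[0,0,0],"roll":0},{"linear":[0,0,0],"roll":0},{"linear":[0,0,0],"roll":0},{"linear":[0,0,0],"roll":0},{"linear":[0,0,0],"roll":0},{"linear":[0,0,0],"roll":0},{"linear":[0,0,-0.5],"roll":0},{"linear":[0,0,-0.9],"roll":0},{"linear":[0,0,-0.9],"roll":0},{"linear":[0,0,-0.9],"roll":0},{"linear":[0,0,-0.9],"roll":0},{"linear":[0,0.3,-0.6],"roll":0}]' 1
python3 -m jog '[{"linear":[-0.1,0.7,0],"roll":0},{"linear":[-0.1,0.7,0],"roll":0},{"linear":[-0.15,0.8,0],"roll":0},{"linear":[-0.15,0.8,0],"roll":0},{"linear":[-0.15,0.8,0],"roll":0},{"linear":[-0.15,0.7,0],"roll":0},{"linear":[-0.1,0.4,0],"roll":0},{"linear":[0,0,0],"roll":0},{"linear":[0,0,0],"roll":0},{"linear":[0,0,0],"roll":0}]'
python3 - <<'E'
from h import *
import pickle
s=env.observe();c=K('wrist');im=optics.get_image('wrist')[:,:,::-1];cv2.imwrite('pics/raw_w5.png',im);pickle.dump(c,open('cw5.pkl','wb'));print(np.round(s['position'],4),np.round(s['q'],1))
cv2.imwrite('pics/w5.png',cv2.convertScaleAbs(cv2.resize(im,(800,600)),alpha=1.4))
E
```

```text
time_s: 25.67
position: [0.438, -0.0037, 0.0603]
tool_rot: [[0.035, 0.999, 0.002], [0.999, -0.035, -0.0], [-0.0, 0.002, -1.0]]
ft_force: [4.7, 2.0, 6.2]
grip_width: 0.0093
gripper_force: 43.2
time_s: 26.67
position: [0.4477, -0.0039, 0.2517]
tool_rot: [[0.035, 0.999, 0.003], [0.999, -0.035, -0.001], [-0.001, 0.003, -1.0]]
ft_force: [2.2, -0.0, 0.1]
grip_width: 0.0856
gripper_force: 0.0
time_s: 27.5
position: [0.6426, -0.0467, 0.248]
tool_rot: [[0.035, 0.999, -0.001], [0.999, -0.035, 0.0], [0.0, -0.001, -1.0]]
ft_force: [-0.9, 0.2, -0.4]
grip_width: 0.0855
gripper_force: 0.0
[ 0.6426 -0.0467  0.248 ] [-14.7  31.2  55.8   0.   93.1 -12.7]
```

View pics/w5.png

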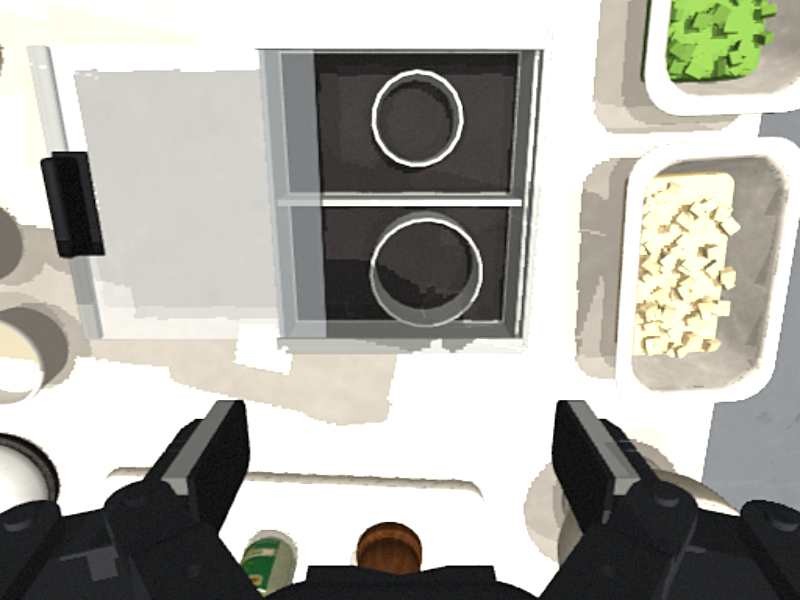

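Cover fully open. The small ring's top rim is centred at (417,118), cover edge u≈325, back wall u≈520.

```bash
python3 - <<'E'
from h import *
import pickle
c=pickle.load(open('cw5.pkl','rb')); S=1.5625
P={}
for k,(u,v,z) in {'ring':(417.5,118.5,.04),'rl':(371.5,118,.04),'rr':(463.5,118,.04),'covedge':(323,118,.051),'back':(524,118,.046),'pulltop':(62,205,.076),'large':(426,271,.04)}.items(): P[k]=pix2w(c,u/S,v/S,z); print(k,np.round(P[k],4))
s=env.observe(); R=np.array(s['tool_rot']); t=np.r_[P['ring'][:2],.27]; print((t-s['position'])@R/.04)
E
```

```text
ring [0.6553 0.0407 0.04  ]
rl [0.6264 0.0421 0.04  ]
rr [0.6843 0.04   0.04  ]
covedge [0.5974 0.0428 0.051 ]
back [0.721  0.0385 0.046 ]
pulltop [ 0.4422 -0.0012  0.076 ]
large [ 0.6587 -0.0582  0.04  ]
[ 2.19308279  0.24468134 -0.54000449]
```

```bash
python3 -m jog '[{"linear":[0.4,0.05,0],"roll":0},{"linear":[0.6,0.05,0],"roll":0},{"linear":[0.6,0.05,0],"roll":0},{"linear":[0.4,0.05,0],"roll":0},{"linear":[0.19,0.04,0.4],"roll":0},{"linear":[0,0,0.8],"roll":0},{"linear":[0,0,0.8],"roll":0},{"linear":[0,0,0.8],"roll":0},{"linear":[0,0,0.8],"roll":0},{"linear":[0,0,0.6],"roll":0},{"linear":[0,0,0],"roll":0},{"linear":[0,0,0],"roll":0}]' 0.69 25
python3 - <<'E'
from h import *
s=env.observe();c=K('wrist');im=optics.get_image('wrist')[:,:,::-1];print(np.round(s['position'],4))
cv2.imwrite('pics/w6.png',cv2.convertScaleAbs(im[150:384,100:420],alpha=1.4))
E
```

```text
time_s: 28.55
position: [0.6553, 0.0404, 0.0805]
tool_rot: [[0.035, 0.999, -0.001], [0.999, -0.035, 0.0], [0.0, -0.001, -1.0]]
ft_force: [0.6, 0.7, 1.0]
grip_width: 0.0723
gripper_force: 0.0
[0.6553 0.0404 0.0805]
```

View pics/w6.png

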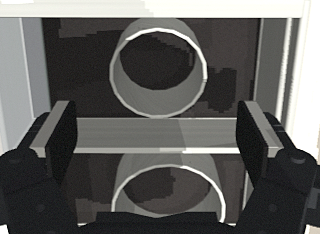

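The ring rim (159,72) is centred in x between the pads (inner faces at 77 and 237). Descending.

```bash
python3 -m jog '[{"linear":[0,0,0.3],"roll":0},{"linear":[0,0,0.4],"roll":0},{"linear":[0,0,0.4],"roll":0},{"linear":[0,0,0.3],"roll":0},{"linear":[0,0,0.2],"roll":0},{"linear":[0,0,0.1],"roll":0},{"linear":[0,0,0],"roll":0},{"linear":[0,0,0],"roll":0}]'
python3 -m jog '[{"linear":[0,0,0],"roll":0},{"linear":[0,0,0],"roll":0},{"linear":[0,0,0],"roll":0},{"linear":[0,0,0],"roll":0},{"linear":[0,0,0],"roll":0},{"linear":[0,0,0],"roll":0}]' -1 25
```

```text
time_s: 29.27
position: [0.6563, 0.0403, 0.013]
tool_rot: [[0.035, 0.999, 0.001], [0.999, -0.035, -0.0], [-0.0, 0.001, -1.0]]
ft_force: [-0.5, 0.4, -0.1]
grip_width: 0.0725
gripper_force: 0.0
time_s: 29.77
position: [0.6564, 0.0403, 0.0134]
tool_rot: [[0.035, 0.999, 0.002], [0.999, -0.035, -0.0], [-0.0, 0.002, -1.0]]
ft_force: [-0.2, 0.1, 6.7]
grip_width: 0.0579
gripper_force: 26.8
```

```bash
python3 -m jog '[{"linear":[0,0,-0.3],"roll":0},{"linear":[0,0,-0.7],"roll":0},{"linear":[0,0,-0.8],"roll":0},{"linear":[0,0,-0.7],"roll":0},{"linear":[0.4,-0.2,0],"roll":0},{"linear":[0.7,-0.4,0],"roll":0},{"linear":[0.75,-0.45,0],"roll":0},{"linear":[0.75,-0.45,0],"roll":0},{"linear":[0.75,-0.45,0],"roll":0},{"linear":[0.75,-0.45,0],"roll":0},{"linear":[0.75,-0.45,0],"roll":0},{"linear":[0.7,-0.4,0],"roll":0}]'
python3 -m jog '[{"linear":[0.5,-0.3,0],"roll":0},{"linear":[0.18,-0.08,0],"roll":0},{"linear":[0,0,0.3],"roll":0},{"linear":[0,0,0.6],"roll":0},{"linear":[0,0,0.6],"roll":0},{"linear":[0,0,0.4],"roll":0},{"linear":[0,0,0.2],"roll":0},{"linear":[0,0,0],"roll":0},{"linear":[0,0,0],"roll":0},{"linear":[0,0,0],"roll":0}]'
```

```text
time_s: 30.77
position: [0.5321, 0.2684, 0.1125]
tool_rot: [[0.035, 0.999, -0.0], [0.999, -0.035, 0.0], [0.0, -0.0, -1.0]]
ft_force: [1.1, -0.1, -0.5]
grip_width: 0.0578
gripper_force: 27.2
time_s: 31.6
position: [0.5202, 0.2945, 0.0294]
tool_rot: [[0.035, 0.999, 0.002], [0.999, -0.035, 0.001], [0.001, 0.002, -1.0]]
ft_force: [0.7, -1.0, -0.6]
grip_width: 0.0579
gripper_force: 27.2
```

```bash
python3 -m jog '[{"linear":[0,0,0.12],"roll":0},{"linear":[0,0,0.12],"roll":0},{"linear":[0,0,0.08],"roll":0},{"linear":[0,0,0.04],"roll":0},{"linear":[0,0,0],"roll":0},{"linear":[0,0,0],"roll":0}]'
```

```text
time_s: 32.1
position: [0.5194, 0.2944, 0.0144]
tool_rot: [[0.035, 0.999, 0.0], [0.999, -0.035, -0.0], [-0.0, 0.0, -1.0]]
ft_force: [-3.1, -0.5, 6.5]
grip_width: 0.058
gripper_force: 27.7
```

```bash
python3 -m jog '[{"linear":[0,0,0],"roll":0},{"linear":[0,0,0],"roll":0},{"linear":[0,0,0],"roll":0},{"linear":[0,0,0],"roll":0},{"linear":[0,0,-0.3],"roll":0},{"linear":[0,0,-0.8],"roll":0},{"linear":[0,0,-0.9],"roll":0},{"linear":[0,0,-0.9],"roll":0},{"linear":[0,0,-0.9],"roll":0},{"linear":[-0.5,-0.15,-0.8],"roll":0},{"linear":[-0.8,-0.2,-0.4],"roll":0},{"linear":[-0.7,-0.15,0],"roll":0}]' 1
python3 -m jog '[{"linear":[-0.3,-0.05,0],"roll":0},{"linear":[0,0,0],"roll":0},{"linear":[0,0,0],"roll":0}]'
python3 - <<'E'
from h import *
from ov import draw
s=env.observe();c=K('wrist');im=optics.get_image('wrist')[:,:,::-1];print(np.round(s['position'],4))
a=cv2.convertScaleAbs(cv2.resize(im,(800,600)),alpha=1.0)
draw(a,c,[circ(.5200,.2944,.022,.12),circ(.5194,.2944,.041,.029)],1.5625)
cv2.imwrite('pics/w7.png',a)
E
```

```text
time_s: 33.1
position: [0.4973, 0.2147, 0.2176]
tool_rot: [[0.034, 0.999, 0.007], [0.999, -0.034, 0.001], [0.001, 0.007, -1.0]]
ft_force: [0.9, -1.1, -0.4]
grip_width: 0.0853
gripper_force: 0.0
time_s: 33.35
position: [0.4944, 0.2033, 0.2134]
tool_rot: [[0.036, 0.999, -0.001], [0.999, -0.036, 0.0], [0.0, -0.001, -1.0]]
ft_force: [-0.2, 0.2, -0.3]
grip_width: 0.0854
gripper_force: 0.0
[0.4944 0.2033 0.2134]
```

View pics/w7.png

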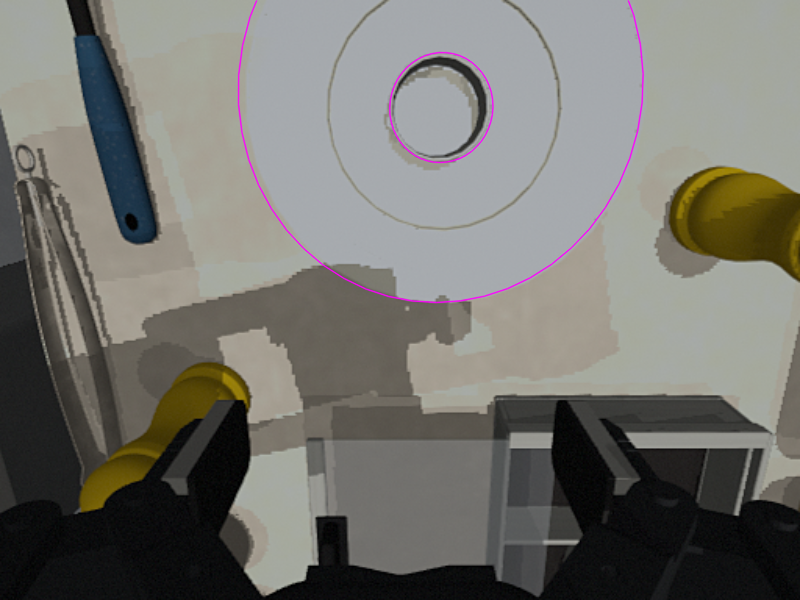

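The ring stands in the middle of the plate (ring centre (441,107), plate circle centre (441,~110)). Now back to the pull.

```bash
python3 -m jog '[{"linear":[-0.5,-0.1,0],"roll":0},{"linear":[-0.8,-0.2,0],"roll":0},{"linear":[-0.8,-0.2,0],"roll":0},{"linear":[-0.8,-0.2,0],"roll":0},{"linear":[-0.8,-0.2,0],"roll":0},{"linear":[-0.8,-0.2,0],"roll":0},{"linear":[-0.5,-0.1,0],"roll":0},{"linear":[-0.22,-0.03,0],"roll":0},{"linear":[0,0,0],"roll":0},{"linear":[0,0,0],"roll":0}]'
python3 -m jog '[{"linear":[0,0,0.4],"roll":0},{"linear":[0,0,0.8],"roll":0},{"linear":[0,0,0.8],"roll":0},{"linear":[0,0,0.7],"roll":0},{"linear":[0,0,0.5],"roll":0},{"linear":[0,0,0.3],"roll":0},{"linear":[0,0,0.2],"roll":0},{"linear":[0,0,0],"roll":0},{"linear":[0,0,0],"roll":0}]'
```

```text
time_s: 34.23
position: [0.4383, -0.0029, 0.2135]
tool_rot: [[0.035, 0.999, -0.0], [0.999, -0.035, 0.001], [0.001, -0.0, -1.0]]
ft_force: [-0.4, 0.9, -0.1]
grip_width: 0.0854
gripper_force: 0.0
time_s: 34.98
position: [0.4382, -0.003, 0.0659]
tool_rot: [[0.034, 0.999, 0.0], [0.999, -0.034, 0.0], [0.0, 0.0, -1.0]]
ft_force: [0.2, 0.2, 0.7]
grip_width: 0.0861
gripper_force: 0.0
```

```bash
python3 -m jog '[{"linear":[0,0,0.14],"roll":0},{"linear":[0,0,0],"roll":0},{"linear":[0,0,0],"roll":0},{"linear":[0,0,0],"roll":0},{"linear":[0,0,0],"roll":0},{"linear":[0,0,0],"roll":0},{"linear":[0,0,0],"roll":0},{"linear":[0,0,0],"roll":0},{"linear":[0,0,0],"roll":0},{"linear":[0,0,0],"roll":0},{"linear":[0,0,0],"roll":0},{"linear":[0,0,0],"roll":0}]' -1 40
python3 -m jog '[{"linear":[0,0.1,0],"roll":0},{"linear":[0,0.3,0],"roll":0},{"linear":[0,0.4,0],"roll":0},{"linear":[0,0.4,0],"roll":0},{"linear":[0,0.4,0],"roll":0},{"linear":[0,0.4,0],"roll":0},{"linear":[0,0.4,0],"roll":0},{"linear":[0,0.4,0],"roll":0},{"linear":[0,0.2,0],"roll":0},{"linear":[0,0.1,0],"roll":0},{"linear":[0,0.1,0],"roll":0},{"linear":[0,0,0],"roll":0}]'
python3 -m jog '[{"linear":[0,0.06,0],"roll":0},{"linear":[0,0.06,0],"roll":0},{"linear":[0,0.04,0],"roll":0},{"linear":[0,0,0],"roll":0},{"linear":[0,0,0],"roll":0}]'
```

```text
time_s: 35.98
position: [0.4381, -0.0038, 0.0605]
tool_rot: [[0.035, 0.999, 0.001], [0.999, -0.035, -0.0], [-0.0, 0.001, -1.0]]
ft_force: [-0.2, 0.5, 5.8]
grip_width: 0.009
gripper_force: 42.0
time_s: 36.98
position: [0.5666, -0.0083, 0.0605]
tool_rot: [[0.035, 0.999, 0.001], [0.999, -0.035, -0.0], [-0.0, 0.001, -1.0]]
ft_force: [1.3, -0.1, 3.0]
grip_width: 0.009
gripper_force: 41.7
time_s: 37.4
position: [0.5723, -0.0085, 0.0605]
tool_rot: [[0.035, 0.999, 0.001], [0.999, -0.035, -0.0], [-0.0, 0.001, -1.0]]
ft_force: [0.5, -0.9, 5.0]
grip_width: 0.0088
gripper_force: 41.9
```

```bash
python3 -m jog '[{"linear":[0,0.03,0],"roll":0},{"linear":[0,0.02,0],"roll":0},{"linear":[0,0,0],"roll":0},{"linear":[0,0,0],"roll":0}]'
```

```text
time_s: 37.73
position: [0.573, -0.0085, 0.0605]
tool_rot: [[0.035, 0.999, -0.003], [0.999, -0.035, -0.0], [-0.0, -0.003, -1.0]]
ft_force: [-6.6, -0.4, 9.3]
grip_width: 0.0091
gripper_force: 42.4
```

```bash
python3 -m jog '[{"linear":[0,0.03,0],"roll":0},{"linear":[0,0,0],"roll":0},{"linear":[0,0,0],"roll":0}]'; python3 -m jog '[{"linear":[0,-0.03,0],"roll":0},{"linear":[0,0,0],"roll":0}]'
```

```text
time_s: 37.98
position: [0.573, -0.0085, 0.0604]
tool_rot: [[0.035, 0.999, -0.005], [0.999, -0.035, -0.0], [-0.0, -0.005, -1.0]]
ft_force: [-12.2, 0.1, 13.2]
grip_width: 0.0087
gripper_force: 42.9
time_s: 38.15
position: [0.573, -0.0085, 0.0605]
tool_rot: [[0.035, 0.999, -0.002], [0.999, -0.035, -0.0], [-0.0, -0.002, -1.0]]
ft_force: [-6.1, -1.0, 8.7]
grip_width: 0.0092
gripper_force: 42.4
```

```bash
python3 -m jog '[{"linear":[0,0,0],"roll":0},{"linear":[0,0,0],"roll":0},{"linear":[0,0,0],"roll":0},{"linear":[0,0,0],"roll":0},{"linear":[0,0,0],"roll":0},{"linear":[0,0,0],"roll":0},{"linear":[0,0,-0.4],"roll":0},{"linear":[0,0,-0.9],"roll":0},{"linear":[0,0,-0.9],"roll":0},{"linear":[0,0,-0.9],"roll":0},{"linear":[0,0,-0.9],"roll":-0.4},{"linear":[0,0,-0.5],"roll":-1}]' 1
python3 -m jog '[{"linear":[0,0,0],"roll":-1},{"linear":[0,0,0],"roll":-1},{"linear":[0,0,0],"roll":-1},{"linear":[0,0,0],"roll":-1},{"linear":[0,0,0],"roll":-1},{"linear":[0,0,0],"roll":-1},{"linear":[0,0,0],"roll":-1},{"linear":[0,0,0],"roll":-1},{"linear":[0,0,0],"roll":-1},{"linear":[0,0,0],"roll":-1},{"linear":[0,0,0],"roll":-1},{"linear":[0,0,0],"roll":-1}]'
python3 -m jog '[{"linear":[0,0,0],"roll":-1},{"linear":[0,0,0],"roll":-1},{"linear":[0,0,0],"roll":-1},{"linear":[0,0,0],"roll":-1},{"linear":[0,0,0],"roll":-1},{"linear":[0.1,-0.5,0],"roll":0},{"linear":[0.15,-0.8,0],"roll":0},{"linear":[0.15,-0.8,0],"roll":0},{"linear":[0.15,-0.8,0],"roll":0},{"linear":[0.15,-0.8,0],"roll":0},{"linear":[0.15,-0.8,0],"roll":0},{"linear":[0.15,-0.8,0],"roll":0}]'
python3 -m jog '[{"linear":[0.15,-0.8,0],"roll":0},{"linear":[0.15,-0.8,0],"roll":0},{"linear":[0.05,-0.6,0],"roll":0},{"linear":[0,0,0],"roll":0},{"linear":[0,0,0],"roll":0},{"linear":[0,0,0],"roll":0}]'
```

```text
time_s: 39.15
position: [0.5748, -0.0085, 0.2445]
tool_rot: [[-0.089, 0.996, 0.006], [0.996, 0.089, -0.001], [-0.002, 0.005, -1.0]]
ft_force: [0.2, -0.6, -0.1]
grip_width: 0.0854
gripper_force: 0.0
time_s: 40.15
position: [0.5741, -0.0084, 0.24]
tool_rot: [[-0.908, 0.419, -0.0], [0.419, 0.908, 0.0], [0.0, -0.0, -1.0]]
ft_force: [-0.2, 0.4, 0.7]
grip_width: 0.0859
gripper_force: 0.0
time_s: 41.15
position: [0.5336, -0.2219, 0.2401]
tool_rot: [[-1.0, -0.0, -0.0], [-0.0, 1.0, 0.0], [0.0, 0.0, -1.0]]
ft_force: [0.2, 0.3, -0.4]
grip_width: 0.0853
gripper_force: 0.0
time_s: 41.65
position: [0.5202, -0.3078, 0.24]
tool_rot: [[-1.0, -0.0, -0.0], [-0.0, 1.0, 0.001], [0.0, 0.001, -1.0]]
ft_force: [-0.1, 0.3, -0.5]
grip_width: 0.0855
gripper_force: 0.0
```

```bash
python3 -m jog '[{"linear":[0,-0.03,0.4],"roll":0},{"linear":[0,0,0.8],"roll":0},{"linear":[0,0,0.8],"roll":0},{"linear":[0,0,0.8],"roll":0},{"linear":[0,0,0.6],"roll":0},{"linear":[0,0,0.45],"roll":0},{"linear":[0,0,0.24],"roll":0},{"linear":[0,0,0],"roll":0},{"linear":[0,0,0],"roll":0}]' 1
python3 -m jog '[{"linear":[0,0,0],"roll":0},{"linear":[0,0,0],"roll":0},{"linear":[0,0,0],"roll":0},{"linear":[0,0,0],"roll":0},{"linear":[0,0,0],"roll":0},{"linear":[0,0,0],"roll":0},{"linear":[0,0,0],"roll":0},{"linear":[0,0,0],"roll":0}]' -1 40
```

```text
time_s: 42.4
position: [0.5206, -0.3092, 0.0773]
tool_rot: [[-1.0, -0.001, 0.001], [-0.001, 1.0, -0.0], [-0.001, -0.0, -1.0]]
ft_force: [0.4, -0.2, 0.1]
grip_width: 0.0852
gripper_force: 0.0
time_s: 43.07
position: [0.5205, -0.3101, 0.0775]
tool_rot: [[-1.0, 0.0, 0.001], [0.0, 1.0, -0.001], [-0.001, -0.001, -1.0]]
ft_force: [0.1, -1.0, 6.6]
grip_width: 0.044
gripper_force: 40.3
```

```bash
python3 -m jog '[{"linear":[0,0,-0.4],"roll":0},{"linear":[0,0,-0.8],"roll":0},{"linear":[0,0,-0.8],"roll":0},{"linear":[0,0.2,-0.7],"roll":0},{"linear":[0.1,0.6,-0.3],"roll":0},{"linear":[0.15,0.8,0],"roll":0},{"linear":[0.15,0.8,0],"roll":0},{"linear":[0.15,0.8,0],"roll":0},{"linear":[0.15,0.8,0],"roll":0},{"linear":[0.1,0.8,0],"roll":0},{"linear":[0.1,0.6,0],"roll":0},{"linear":[0,0.3,0],"roll":0}]'
python3 -m jog '[{"linear":[0,0,0],"roll":0},{"linear":[0,0,0.4],"roll":0},{"linear":[0,0,0.8],"roll":0},{"linear":[0,0,0.8],"roll":0},{"linear":[0,0,0.6],"roll":0},{"linear":[0,0,0.3],"roll":0},{"linear":[0,0,0.1],"roll":0},{"linear":[0,0,0],"roll":0},{"linear":[0,0,0],"roll":0},{"linear":[0,0,0],"roll":0}]'
```

```text
time_s: 44.07
position: [0.483, -0.079, 0.1966]
tool_rot: [[-1.0, -0.002, -0.001], [-0.002, 1.0, 0.001], [0.001, 0.001, -1.0]]
ft_force: [-0.1, 0.2, -2.6]
grip_width: 0.0444
gripper_force: 41.0
time_s: 44.9
position: [0.4848, -0.0823, 0.0775]
tool_rot: [[-1.0, 0.0, 0.002], [0.0, 1.0, -0.001], [-0.002, -0.001, -1.0]]
ft_force: [0.1, -0.1, -1.0]
grip_width: 0.0438
gripper_force: 41.0
```

Position is on target; lower 15 mm to the table.

```bash
python3 -m jog '[{"linear":[0,0,0.12],"roll":0},{"linear":[0,0,0.12],"roll":0},{"linear":[0,0,0.08],"roll":0},{"linear":[0,0,0.05],"roll":0},{"linear":[0,0,0],"roll":0},{"linear":[0,0,0],"roll":0}]'
```

```text
time_s: 45.4
position: [0.4844, -0.0817, 0.0625]
tool_rot: [[-1.0, -0.0, 0.001], [-0.0, 1.0, -0.0], [-0.001, -0.0, -1.0]]
ft_force: [-2.3, 0.1, 10.2]
grip_width: 0.0439
gripper_force: 41.1
```

```bash
python3 -m jog '[{"linear":[0,0,0],"roll":0},{"linear":[0,0,0],"roll":0},{"linear":[0,0,0],"roll":0},{"linear":[0,0,0],"roll":0},{"linear":[0,0,0],"roll":0},{"linear":[0,0,-0.4],"roll":0},{"linear":[0,0,-0.9],"roll":0},{"linear":[0,0,-0.9],"roll":0},{"linear":[0,0,-0.9],"roll":0},{"linear":[0,0,-0.9],"roll":0},{"linear":[0.1,-0.4,-0.4],"roll":0},{"linear":[0.2,-0.8,0],"roll":0}]' 1
python3 -m jog '[{"linear":[0.2,-0.8,0],"roll":0},{"linear":[0.2,-0.8,0],"roll":0},{"linear":[0.2,-0.8,0],"roll":0},{"linear":[0.2,-0.8,0],"roll":0},{"linear":[0.2,-0.7,0],"roll":0},{"linear":[0.07,-0.38,0],"roll":0},{"linear":[0,0,0],"roll":0},{"linear":[0,0,0],"roll":0},{"linear":[0,0,0],"roll":0}]'
```

```text
time_s: 46.4
position: [0.4735, -0.1288, 0.2419]
tool_rot: [[-1.0, -0.004, 0.007], [-0.004, 1.0, -0.003], [-0.007, -0.003, -1.0]]
ft_force: [0.6, -0.4, 0.2]
grip_width: 0.0854
gripper_force: 0.0
time_s: 47.15
position: [0.4296, -0.2997, 0.2377]
tool_rot: [[-1.0, -0.001, -0.0], [-0.001, 1.0, 0.001], [0.0, 0.001, -1.0]]
ft_force: [-0.8, 0.5, -0.6]
grip_width: 0.0853
gripper_force: 0.0
```

```bash
python3 -m jog '[{"linear":[0,-0.03,0.4],"roll":0},{"linear":[0,0,0.8],"roll":0},{"linear":[0,0,0.8],"roll":0},{"linear":[0,0,0.8],"roll":0},{"linear":[0,0,0.8],"roll":0},{"linear":[0,0,0.5],"roll":0},{"linear":[0,0,0.3],"roll":0},{"linear":[0,0,0.21],"roll":0},{"linear":[0,0,0],"roll":0},{"linear":[0,0,0],"roll":0}]' 1
python3 -m jog '[{"linear":[0,0,0],"roll":0},{"linear":[0,0,0],"roll":0},{"linear":[0,0,0],"roll":0},{"linear":[0,0,0],"roll":0},{"linear":[0,0,0],"roll":0},{"linear":[0,0,0],"roll":0},{"linear":[0,0,0],"roll":0},{"linear":[0,0,0],"roll":0}]' -1 40
```

```text
time_s: 47.98
position: [0.4298, -0.3015, 0.0538]
tool_rot: [[-1.0, -0.001, 0.0], [-0.001, 1.0, -0.0], [-0.0, -0.0, -1.0]]
ft_force: [0.6, -1.4, 1.6]
grip_width: 0.0855
gripper_force: 0.0
time_s: 48.65
position: [0.4296, -0.3022, 0.0541]
tool_rot: [[-1.0, 0.0, 0.001], [0.0, 1.0, -0.001], [-0.001, -0.001, -1.0]]
ft_force: [-0.0, 2.1, 5.7]
grip_width: 0.0362
gripper_force: 39.3
```

```bash
python3 -m jog '[{"linear":[0,0,-0.4],"roll":0},{"linear":[0,0,-0.8],"roll":0},{"linear":[0,0,-0.8],"roll":0},{"linear":[0,0,-0.8],"roll":0},{"linear":[-0.1,0.6,-0.7],"roll":0},{"linear":[-0.15,0.85,0],"roll":0},{"linear":[-0.15,0.85,0],"roll":0},{"linear":[-0.15,0.85,0],"roll":0},{"linear":[-0.15,0.85,0],"roll":0},{"linear":[-0.15,0.85,0],"roll":0},{"linear":[-0.15,0.85,0],"roll":0},{"linear":[-0.15,0.85,0],"roll":0}]'
python3 -m jog '[{"linear":[-0.15,0.85,0],"roll":0},{"linear":[-0.09,0.85,0],"roll":0},{"linear":[0,0.7,0],"roll":0},{"linear":[0,0.475,0],"roll":0},{"linear":[0,0,0],"roll":0},{"linear":[0,0,0.4],"roll":0},{"linear":[0,0,0.8],"roll":0},{"linear":[0,0,0.8],"roll":0},{"linear":[0,0,0.8],"roll":0},{"linear":[0,0,0.5],"roll":0},{"linear":[0,0,0.2],"roll":0},{"linear":[0,0,0],"roll":0}]'
python3 -m jog '[{"linear":[0,0,0],"roll":0},{"linear":[0,0,0],"roll":0}]'
```

```text
time_s: 49.65
position: [0.4752, -0.0384, 0.1935]
tool_rot: [[-1.0, 0.0, 0.0], [0.0, 1.0, -0.0], [-0.0, -0.0, -1.0]]
ft_force: [1.8, -0.9, -1.0]
grip_width: 0.0366
gripper_force: 39.9
time_s: 50.65
position: [0.4843, 0.0744, 0.0521]
tool_rot: [[-1.0, 0.001, -0.003], [0.001, 1.0, 0.0], [0.003, 0.0, -1.0]]
ft_force: [-0.5, 0.4, -0.8]
grip_width: 0.0365
gripper_force: 39.9
time_s: 50.82
position: [0.4858, 0.0747, 0.0547]
tool_rot: [[-1.0, 0.0, 0.003], [0.0, 1.0, -0.0], [-0.003, -0.0, -1.0]]
ft_force: [1.1, 0.0, -0.6]
grip_width: 0.0362
gripper_force: 39.9
```

```bash
python3 -m jog '[{"linear":[0.01,0,0.12],"roll":0},{"linear":[0,0,0.12],"roll":0},{"linear":[0,0,0.09],"roll":0},{"linear":[0,0,0.05],"roll":0},{"linear":[0,0,0],"roll":0},{"linear":[0,0,0],"roll":0}]'
```

```text
time_s: 51.32
position: [0.4848, 0.075, 0.0391]
tool_rot: [[-1.0, -0.0, 0.001], [-0.0, 1.0, -0.0], [-0.001, -0.0, -1.0]]
ft_force: [-3.1, 0.3, 12.6]
grip_width: 0.0366
gripper_force: 41.9
```

```bash
python3 -m jog '[{"linear":[0,0,0],"roll":0},{"linear":[0,0,0],"roll":0},{"linear":[0,0,0],"roll":0},{"linear":[0,0,0],"roll":0},{"linear":[0,0,0],"roll":0},{"linear":[0,0,-0.4],"roll":0},{"linear":[0,0,-0.9],"roll":0},{"linear":[0,0,-0.9],"roll":0},{"linear":[0,0,-0.9],"roll":0},{"linear":[0,0,-0.9],"roll":0},{"linear":[-0.1,-0.4,-0.8],"roll":0},{"linear":[-0.25,-0.8,-0.2],"roll":0}]' 1
python3 -m jog '[{"linear":[-0.3,-0.8,0],"roll":0},{"linear":[-0.3,-0.8,0],"roll":0},{"linear":[-0.3,-0.8,0],"roll":0},{"linear":[-0.3,-0.8,0],"roll":0},{"linear":[-0.3,-0.8,0],"roll":0},{"linear":[-0.3,-0.8,0],"roll":0},{"linear":[-0.3,-0.8,0],"roll":0},{"linear":[-0.3,-0.8,0],"roll":0},{"linear":[-0.3,-0.8,0],"roll":0},{"linear":[-0.2,-0.7,0],"roll":0},{"linear":[-0.13,-0.5,0],"roll":0},{"linear":[0,0,0],"roll":0}]'
python3 -m jog '[{"linear":[0,0,0],"roll":0},{"linear":[0,0,0],"roll":0}]'
```

```text
time_s: 52.32
position: [0.4992, 0.0284, 0.2435]
tool_rot: [[-1.0, -0.004, 0.008], [-0.004, 1.0, -0.001], [-0.008, -0.001, -1.0]]
ft_force: [0.7, 0.9, 0.5]
grip_width: 0.0856
gripper_force: 0.0
time_s: 53.32
position: [0.6196, -0.313, 0.2362]
tool_rot: [[-1.0, 0.004, -0.001], [0.004, 1.0, 0.0], [0.001, 0.0, -1.0]]
ft_force: [0.5, -1.1, -0.1]
grip_width: 0.0856
gripper_force: 0.0
time_s: 53.48
position: [0.6196, -0.3082, 0.238]
tool_rot: [[-1.0, -0.0, -0.0], [-0.0, 1.0, 0.001], [0.0, 0.001, -1.0]]
ft_force: [-0.8, -0.1, 0.9]
grip_width: 0.0856
gripper_force: 0.0
```

```bash
python3 -m jog '[{"linear":[0,-0.03,0.4],"roll":0},{"linear":[0,0,0.7],"roll":0},{"linear":[0,0,0.7],"roll":0},{"linear":[0,0,0.6],"roll":0},{"linear":[0,0,0.35],"roll":0},{"linear":[0,0,0.2],"roll":0},{"linear":[0,0,0],"roll":0},{"linear":[0,0,0],"roll":0}]' 1
python3 -m jog '[{"linear":[0,0,0],"roll":0},{"linear":[0,0,0],"roll":0},{"linear":[0,0,0],"roll":0},{"linear":[0,0,0],"roll":0},{"linear":[0,0,0],"roll":0},{"linear":[0,0,0],"roll":0},{"linear":[0,0,0],"roll":0},{"linear":[0,0,0],"roll":0}]' -1 40
```

```text
time_s: 54.15
position: [0.6201, -0.3097, 0.1212]
tool_rot: [[-1.0, -0.001, 0.001], [-0.001, 1.0, -0.001], [-0.001, -0.001, -1.0]]
ft_force: [0.6, 0.0, 0.3]
grip_width: 0.0854
gripper_force: 0.0
time_s: 54.82
position: [0.6201, -0.3106, 0.1217]
tool_rot: [[-1.0, 0.0, 0.002], [0.0, 1.0, -0.002], [-0.002, -0.002, -1.0]]
ft_force: [-1.5, 0.1, 5.6]
grip_width: 0.0467
gripper_force: 40.7
```

```bash
python3 -m jog '[{"linear":[0,0,-0.4],"roll":0},{"linear":[0,0,-0.8],"roll":0},{"linear":[0,0,-0.8],"roll":0},{"linear":[0,0,-0.8],"roll":0},{"linear":[0.1,0.3,-0.7],"roll":0},{"linear":[0.3,0.7,0],"roll":0},{"linear":[0.3,0.8,0],"roll":0},{"linear":[0.35,0.8,0],"roll":0},{"linear":[0.35,0.8,0],"roll":0},{"linear":[0.35,0.8,0],"roll":0},{"linear":[0.35,0.8,0],"roll":0},{"linear":[0.35,0.8,0],"roll":0}]'
python3 -m jog '[{"linear":[0.35,0.8,0],"roll":0},{"linear":[0.3,0.7,0],"roll":0},{"linear":[0.17,0.56,0],"roll":0},{"linear":[0,0,0],"roll":0},{"linear":[0,0,0],"roll":0},{"linear":[0,0,0],"roll":0}]'
```

```text
time_s: 55.82
position: [0.5206, -0.0768, 0.2601]
tool_rot: [[-1.0, 0.0, -0.0], [0.0, 1.0, 0.0], [0.0, 0.0, -1.0]]
ft_force: [0.5, -0.9, -1.7]
grip_width: 0.0473
gripper_force: 41.8
time_s: 56.32
position: [0.4891, 0.0037, 0.2602]
tool_rot: [[-1.0, 0.0, 0.0], [0.0, 1.0, -0.0], [-0.0, -0.0, -1.0]]
ft_force: [0.7, -0.5, -1.7]
grip_width: 0.047
gripper_force: 42.0
```

```bash
python3 -m jog '[{"linear":[0,0.01,0.4],"roll":0},{"linear":[0,0,0.7],"roll":0},{"linear":[0,0,0.7],"roll":0},{"linear":[0,0,0.7],"roll":0},{"linear":[0,0,0.6],"roll":0},{"linear":[0,0,0.3],"roll":0},{"linear":[0,0,0.15],"roll":0},{"linear":[0,0,0],"roll":0},{"linear":[0,0,0],"roll":0},{"linear":[0,0,0],"roll":0}]'
```

```text
time_s: 57.15
position: [0.4896, 0.0041, 0.1191]
tool_rot: [[-1.0, 0.0, 0.002], [0.0, 1.0, -0.001], [-0.002, -0.001, -1.0]]
ft_force: [-0.7, -1.1, -1.7]
grip_width: 0.0472
gripper_force: 42.0
```

```bash
python3 -m jog '[{"linear":[0,0,0.1],"roll":0},{"linear":[0,0,0.1],"roll":0},{"linear":[0,0,0.06],"roll":0},{"linear":[0,0,0.05],"roll":0},{"linear":[0,0,0],"roll":0},{"linear":[0,0,0],"roll":0}]'
```

```text
time_s: 57.65
position: [0.4895, 0.0045, 0.1067]
tool_rot: [[-1.0, -0.0, 0.002], [-0.0, 1.0, -0.0], [-0.002, -0.0, -1.0]]
ft_force: [-1.5, -0.6, 8.6]
grip_width: 0.047
gripper_force: 42.7
```

```bash
python3 -m jog '[{"linear":[0,0,0],"roll":0},{"linear":[0,0,0],"roll":0},{"linear":[0,0,0],"roll":0},{"linear":[0,0,0],"roll":0},{"linear":[0,0,0],"roll":0},{"linear":[0,0,-0.4],"roll":0},{"linear":[0,0,-0.9],"roll":0},{"linear":[0,0,-0.9],"roll":0},{"linear":[0,0,-0.9],"roll":0},{"linear":[0.1,0,-0.9],"roll":0},{"linear":[0.5,0,-0.6],"roll":0},{"linear":[0.7,0,0],"roll":0}]' 1
python3 -m jog '[{"linear":[0.65,-0.08,0],"roll":0},{"linear":[0,0,0],"roll":0},{"linear":[0,0,0],"roll":0},{"linear":[0,0,0],"roll":0}]'
python3 - <<'E'
from h import *
import pickle
from ov import draw,model
s=env.observe();c=K('wrist');im=optics.get_image('wrist')[:,:,::-1];cv2.imwrite('pics/raw_w8.png',im);pickle.dump(c,open('cw8.pkl','wb'));print(np.round(s['position'],4),s['time_s'])
o=dict(mill=(.489,.004),shaker=(.485,.0745),jar=(.484,-.082),plate=(.520,.2944),box=(.642,-.011,-.035),cover=0,board=(.5355,-.309,-1.65),small=(.5194,.2944),large=(.6575,-.058))
a=cv2.resize(im,(800,600))[180:600,170:650].copy(); b=cv2.resize(cv2.imread('pics/raw_w1.png'),(800,600))[180:600,170:650].copy()
cv2.imwrite('pics/fin.png',cv2.resize(np.hstack([b,a]),(800,350)))
E
```

```text
time_s: 58.65
position: [0.4387, 0.004, 0.294]
tool_rot: [[-1.0, -0.0, 0.009], [-0.0, 1.0, -0.002], [-0.009, -0.002, -1.0]]
ft_force: [0.3, 0.1, -0.3]
grip_width: 0.0856
gripper_force: 0.0
time_s: 58.98
position: [0.4114, 0.0012, 0.2898]
tool_rot: [[-1.0, 0.0, 0.0], [0.0, 1.0, -0.0], [-0.0, -0.0, -1.0]]
ft_force: [-0.1, 0.4, 0.4]
grip_width: 0.0853
gripper_force: 0.0
[0.4114 0.0012 0.2898] 58.9833
```

View pics/fin.png

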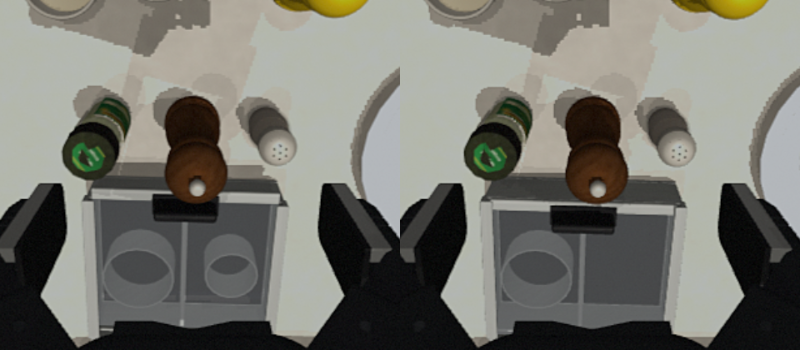

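Before (left) and after (right) match: jar, mill and shaker are in place, the cover is closed, and the large ring is still in the box. I'll check the offsets numerically.

```bash
python3 - <<'E'
from h import *
a=cv2.cvtColor(cv2.imread('pics/raw_w1.png'),6);b=cv2.cvtColor(cv2.imread('pics/raw_w8.png'),6)
def m(n,x0,y0,x1,y1):
    t=a[y0:y1,x0:x1];r=cv2.matchTemplate(b,t,5);_,v,_,l=cv2.minMaxLoc(r);X,Y=l
    f=lambda p,q,s:(p-s)/(2*(p+s-2*q)) if p+s-2*q else 0
    print(n,round(v,3),X-x0+f(r[Y,X-1],r[Y,X],r[Y,X+1]),Y-y0+f(r[Y-1,X],r[Y,X],r[Y+1,X]))
m('jar',160,192,207,250);m('mill',238,190,280,268);m('shaker',303,198,333,240);m('yellow',315,70,397,127);m('cup',200,50,258,115);m('plate',385,145,420,270);m('big ring',185,285,245,350)
E
```

```text
jar 0.951 1.2880471 0.2033914
mill 0.942 0.5520157 0.7495198
shaker 0.983 -0.48267534 1.0541209
yellow 0.988 -0.6704526 0.95239
cup 0.956 -0.6442142 0.2882117
plate 0.976 -0.7867923 0.9318428
big ring 0.826 -1.3819954 0.61468506
```

Relative to the background, offsets are about 2 mm or less. Handing in.

```bash
python3 -c "
from rig import env
print(env.close_job())"
```

```text
the job is handed in; nothing more can be done
None
```

The job is handed in at about 59 s. The small ring stands in the middle of the plate, the large ring is still in its compartment and the cover is fully closed. The mill, shaker and jar are back upright within about 2 mm of where they started.

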